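# Clear the setting bar, register anodised bars in the fixture and lock them

### The arm

A 6-joint arm with a two-finger parallel gripper is mounted at the origin on the work surface. World frame = base frame: x ahead of the robot, y to its left, z up, the work surface at z = 0. Lengths are in mm, angles in rad, forces in N, time in s.
With the tool pointing down it reaches from about 350 to 775 mm from the base axis. Payload 7.3 kg.
Tool frame: the origin (TCP) lies at the very end of the fingers, on their centre line; the grasp point (between the pads) lies 19 mm behind it; z points along the fingers, y is the line along which they close (so a half turn about z gives the same grasp; the last joint's range is limited). The gripper opens to 92 mm and grips with 3 to 60 N. Pads are 19 mm wide; open, the fingers measure 130 mm over their backs; the gripper's body (75 mm by 190 mm) begins 47 mm behind the grasp point.
Start: joints at [-1.275, 0.342, 1.524, -0, 1.275, -0.146], TCP at [224.498, -474.604, 192.941] pointing down, gripper open.
Joint ranges: [-2.53, 2.53], [-0.77, 2.02], [0.04, 2.7], [-1, 4.14], [0.28, 2.66], [-3.11, 3.11]. Speed limits (rad/s): [2.57, 2.57, 3.14, 3.14, 3.14, 3.14].

### API

Orientations are given as [roll, pitch, yaw] about the fixed x, y, z axes, in that order (R = Rz(yaw) Ry(pitch) Rx(roll)).
In Python, from plant import get_obs, optics, ticket, finder gives the robot as it stands.
- The arm moves only by the tool send_rows, never from a script. Its arguments are lists of equal length, an entry for each row: "offset": the shift along the tool's x, y, z scaled (see below), a list of three; "delta_rot": the turn, a rotation vector about the tool's x, y, z scaled (see below), a list of three. In form: {"offset": [[dx, dy, dz], ...], "delta_rot": [[rx, ry, rz], ...]}. A call has 1 to 8 rows; each row is the pose to reach, as a shift and turn from the pose commanded when the call began, along the tool's axes at that moment, turning the shorter way round; what a row does not reach only later rows make up. The controller multiplies each number of a shift by 120 mm and each number of a turn by 360 degrees. A row lasts 1/8 s, in which the tool goes at most 62.5 mm and 10.7 degrees, less where a joint would pass 70% of its speed; a pose out of reach is approached as far as the arm can. A call with a number of a shift or a turn outside -1 to 1 is refused whole. A call with a gripper value outside its range is refused whole. "grip" is the opening, from 0 (shut) to 1 (fully open), set as the call begins (left out, the last holds). The fingers move at their own pace and stop on an object; the grip force is fixed at half the most. Time passes only in rows, so rows that repeat a pose let the fingers close. It gives the time, the measured TCP pose, the force, the opening and the grip force at its end, in the units of the state.
- get_obs(): the state, without advancing time (a new reading comes with each control period).
- optics.capture(name): name is "scene" or "top" or "wrist"; returns the picture (400x640x3 uint8, red, green, blue); there is no depth.
- optics.get_calibration(name): a dict with "fx", "fy", "cx", "cy" (pixels), "world_from_camera" (4x4, takes a point from camera to world coordinates). Camera axes: x right, y down, z forward; pixel columns grow to the right and rows downward; lengths in mm; the calibration is good to about 2 mm. A picture is of the moment at which its call begins: read the wrist's pose just before it. get_calibration takes no time and is no camera call; for the wrist camera it gives the pose at the moment of the call.
- ticket.close_job(): hands the job in; it is judged then, once.
Trained networks look in the newest picture that a camera, given by its name, has taken for a name from the list of things; names that differ only in an ending like _2 or _b are one class to them, and where a whole thing is asked for, a point or a joint stands for the part that bears it (a point fixed in the world has none). Each returns a list of dicts, best first, with "confidence" (0 to 1); they miss things now and then, are a little off and sometimes report something else, mostly with a low value. They report only what shows in the picture. A call takes as long as a camera call. They do not tell look-alikes from the thing itself.
- finder.boxes_of(target, camera): "box" ([left, top, right, bottom] in pixels, round what is visible of it).
- finder.silhouettes(target, camera): "region" (400x640 bool, what is visible of it) and "box" ([left, top, right, bottom] in pixels, round what is visible of it).
- finder.pinpoint(target, camera): "uv" ([column, row] in pixels: a listed point, or the origin of a listed thing).
The state is a dict: "time": time; "joint_positions": joint angles; "dq": joint speeds; "tau": joint torques, N m; "tool_pos": TCP position; "tcp_rot": TCP orientation; "contact_force": force on the tool from outside, world axes, zero at the start; "moment": the same for the moment, N m; "grip_width": finger opening in mm; "finger_force": force on a finger pad.
Only numpy, scipy, OpenCV 4.12 (cv2) and the standard library are available. Lean on these libraries where they do the work, as an engineer would, in place of code of your own. Each camera call takes 0.05 s, during which the arm holds its last target. There are 200 camera calls.

### The job

Slide the teal lock grip of the fixture fully open to its end stop, then take out the black setting bar and lay it flat on the bench right in front of the steel canister (on the robot's side), crosswise (left to right), centred on the canister and about a finger's to half a hand's breadth clear of it. Lay every coloured bar on the bench into the bay marked in its own colour and push it flat, square and tight against both that bay's end stop and its side stop. When all of this is done, slide the lock grip fully home to its other end stop, leaving the bars tight in their stops; do not disturb the canister, the spray bottle or the flange disc.

Things in the scene. Friction and masses are not known exactly. Their poses are not given: they have to be found in the camera images.
- fixture: steel plate fixed to the table, place and yaw vary (up to 0.2 rad). Origin on the table. In its frame it spans x -113 to 81, y -136 to 136, top at z 12 mm. Three equal bays at y -84, 0, 84 mm, each for a bar lying along x. An end-stop wall along y (far side, all bays) has its face at x 60 mm, 16 mm high. Each bay has a low side-stop rail on its +y side; its other two sides are open
- end_stop (a point): middle of the end-stop wall's top, 28 mm above the table, 66 mm to +x of the fixture origin; the wall is 12 mm thick and 268 mm long. The side-stop rails: 90 mm long (fixture x -37 to 53 mm), 8 mm wide, 10 mm high above the plate, face 17 mm to +y of each bay's centre line
- lock (a joint): dark comb sliding along fixture y, m: 0 = fully open at its end stop (teeth in the gaps between bays), 0.042 = fully locked at the other stop (a tooth before the near end of each bay). 2 N friction keeps it where left. Comb bar at x -103 to -85 mm, teeth 20 mm wide on to x -63.5 mm, top 10.5 mm above the plate. It clears a seated bar (near end at x -60 mm) by 3.5 mm; a bar sticking out blocks it
- lock_grip (a point): centre of the top of the comb's teal grip, an upright block 26 mm (fixture x) x 20 mm (fixture y) x 36 mm high, top 58.5 mm above the table; at fixture x -94 mm and y 30 mm when open, 72 mm when locked. Can be pinched from above across its 20 mm or pushed from the side
- bar_blue: blue anodised aluminium square bar, 120 x 34 x 34 mm, about 0.25 kg, with black end caps and a hole near each end of all four sides; the ends and the four sides are alike, so it may lie on any side and either way round. Origin at its centre; x along its length. May be absent
- bar_red: red anodised aluminium square bar, 120 x 34 x 34 mm, about 0.25 kg, with black end caps and a hole near each end of all four sides; the ends and the four sides are alike, so it may lie on any side and either way round. Origin at its centre; x along its length. May be absent
- bar_yellow: yellow anodised aluminium square bar, 120 x 34 x 34 mm, about 0.25 kg, with black end caps and a hole near each end of all four sides; the ends and the four sides are alike, so it may lie on any side and either way round. Origin at its centre; x along its length. May be absent
- bay_blue: blue marking of the bay for the blue bar: a strip on the plate and a patch on the end stop; which bay it is varies. Origin: where the bar's centre is when the bar lies flat, tight against both end stop and side stop (17 mm above the plate, 29 mm above the table). x points to the end stop, y to the side stop; axes as the fixture's
- bay_red: red marking of the bay for the red bar: a strip on the plate and a patch on the end stop; which bay it is varies. Origin: where the bar's centre is when the bar lies flat, tight against both end stop and side stop (17 mm above the plate, 29 mm above the table). x points to the end stop, y to the side stop; axes as the fixture's
- bay_yellow: yellow marking of the bay for the yellow bar: a strip on the plate and a patch on the end stop; which bay it is varies. Origin: where the bar's centre is when the bar lies flat, tight against both end stop and side stop (17 mm above the plate, 29 mm above the table). x points to the end stop, y to the side stop; axes as the fixture's
- bar_black: black setting bar, same shape, size and mass as the coloured ones but with bright end caps; starts lying in one of the bays. Origin at its centre; x along its length. Always there
- canister: open steel canister standing to the left of the fixture, radius 47 mm (52 mm at the rim), 130 mm high, not to be disturbed; origin at the centre of its underside; its x points straight away from the robot's side of the bench, y to the left, as the world's
- spray: bystander: white spray bottle, radius 36 mm, 170 mm high; origin at the centre of its underside
- flange: bystander: aluminium flange disc, radius 55 mm, 30 mm high; origin at the centre of its underside
There are look-alikes about, which are no part of the job. Of the things shaped like the bar_yellow, the yellow one is meant.

How it is judged:
By the outcome, as a careful person would: the job done as asked, in the order asked, and still so for the second after the job is handed in, with the robot touching nothing.
Of bar_blue, bar_red, bar_yellow only 2 to 3 are there at a start; the rules pass over those that are not, and their reading is None.
At some moment in a run one of bar_blue, bar_red, bar_yellow may be knocked a few centimetres aside while the robot is not near it.
Once in a run the grip may slacken for a moment while it holds something.
It also fails if it takes over 210 s, if anything falls off the work surface, if the arm or the gripper's body presses on something with over 40 N, if the wrist force passes 120 N, or if a joint passes its speed limit or range.

## Working session

There is one attempt and no reset: what is moved stays moved. The work goes in short steps, Python scripts to look and compute and a tool call to move; the robot and the scene stay as the last step left them, time stands still between calls to the robot, and variables do not carry over. Pictures are saved under pics/ and viewed, at most 14 in all, crops included, and the job is handed in when it is done.

Besides the shell and the picture viewer there is one more tool, called after "Emit:" as a command line: name --argument value ..., lists and objects as JSON in quotes. send_rows: Moves the arm, as the interface text tells. Its arguments: {"type":"object","properties":{"offset":{"type":"array"},"delta_rot":{"type":"array"},"grip":{"type":"number"}},"required":["offset","delta_rot"]}

```bash
ls; mkdir -p pics; python3 - <<'E'
from plant import get_obs, optics, ticket, finder
import cv2,numpy as np
print(get_obs())
for n in("scene","top"):
    im=optics.capture(n);cv2.imwrite(f"pics/{n}0.png",im[:,:,::-1])
    c=optics.get_calibration(n);print(n,c["fx"],c["cx"],c["cy"],np.round(c["world_from_camera"],3).tolist())
    for t in["bar_blue","bar_red","bar_yellow","bar_black","bay_blue","bay_red","bay_yellow","lock_grip","end_stop","canister","spray","flange","fixture"]:
        print(t,[(np.round(d["uv"],1).tolist(),round(d["confidence"],2)) for d in finder.pinpoint(t,n)][:4])
E
```

```text
pics
{'time': 0.0, 'joint_positions': array([-1.27503083e+00,  3.42709310e-01,  1.52502270e+00, -1.19361659e-05,
        1.27537255e+00, -1.45986278e-01]), 'dq': array([ 1.62855733e-03,  3.20492480e-04, -6.35649325e-05,  1.82890695e-04,
        1.66371977e-03,  7.14503920e-04]), 'tau': array([ 6.16506495e-04, -4.31245852e+01, -2.44224644e+01,  7.17214379e-02,
        5.58446324e-02, -1.31451679e-04]), 'tool_pos': array([ 224.3394063 , -474.15311807,  192.2499691 ]), 'tcp_rot': array([-3.14009516e+00, -2.08642887e-04,  4.41755105e-01]), 'contact_force': array([-0.70764346, -0.50705774, -0.31812772]), 'moment': array([-0.05624261,  0.02247481,  0.02046792]), 'finger_force': 0.0, 'grip_width': 91.88405047329536}
scene 438.0163023259886 316.14518737986594 202.34657174000805 [[-0.221, 0.806, -0.549, 1158.387], [0.975, 0.176, -0.135, 153.744], [-0.012, -0.565, -0.825, 875.379], [0.0, 0.0, 0.0, 1.0]]
bar_blue [([240.0, 150.6], 0.58)]
bar_red [([180.6, 157.4], 0.68)]
bar_yellow [([225.8, 206.8], 0.93), ([183.2, 270.4], 0.85), ([165.6, 213.6], 0.55)]
bar_black [([308.9, 201.9], 0.55)]
bay_blu
[... 309 characters left out ...]
, 0.71)]
top 434.0601635125468 318.6681389084575 194.21935315735837 [[0.003, -0.989, 0.147, 464.967], [-1.0, -0.0, 0.016, -13.252], [-0.016, -0.147, -0.989, 1245.065], [0.0, 0.0, 0.0, 1.0]]
bar_blue [([396.7, 255.7], 0.64)]
bar_red [([448.1, 239.8], 0.57)]
bar_yellow [([396.5, 134.6], 0.95), ([437.7, 178.9], 0.86), ([391.3, 197.7], 0.66)]
bar_black [([320.9, 214.8], 0.87)]
bay_blue [([289.1, 216.7], 0.87)]
bay_red [([194.9, 187.8], 0.16)]
bay_yellow [([258.7, 218.7], 0.63)]
lock_grip [([265.0, 247.1], 0.9), ([319.0, 214.6], 0.55)]
end_stop [([287.6, 191.0], 0.96)]
canister [([192.3, 187.8], 0.62)]
spray [([347.8, 150.7], 0.87)]
flange [([297.9, 144.7], 0.93)]
fixture [([287.9, 217.0], 0.85)]
```

```bash
python3 - <<'E'
import cv2
a=cv2.imread("pics/top0.png")[100:300,150:500]; cv2.imwrite("pics/top0c.png",cv2.resize(a,None,fx=2.28,fy=2.28,interpolation=3))
E
```

```text
(no output)
```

View pics/top0c.png

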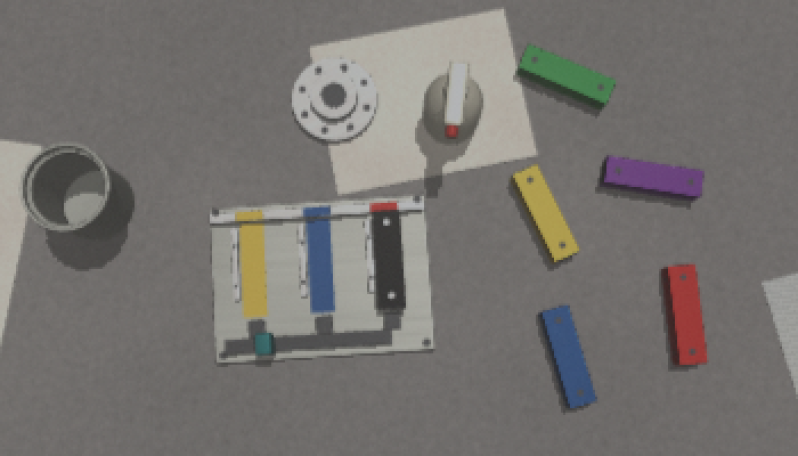

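View pics/scene0.png

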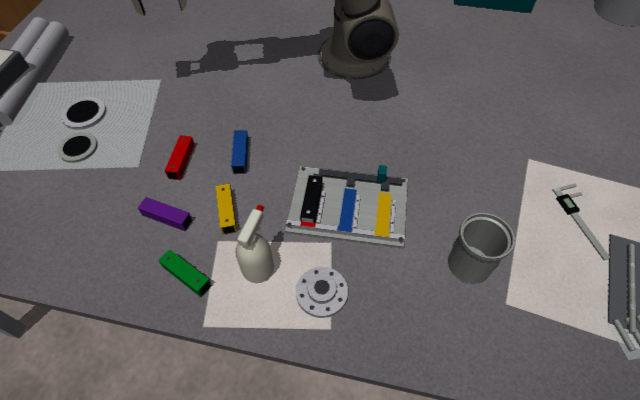

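The top view shows the fixture locked, with the grip at crop (263,343) in front of the yellow bay. The bays from left to right are yellow, blue and red, and the black bar sits in the red one. Blue (567,357), red (687,315) and yellow (545,213) lie to the right of it. The green and purple bars are look-alikes.

```bash
cat > h.py <<'E'
from plant import get_obs, optics, ticket, finder
import cv2, numpy as np
from scipy.optimize import minimize, least_squares
from scipy.spatial.transform import Rotation as Rn
HUE={"blue":(98,125),"red":(170,8),"yellow":(18,32)}
def cal(n):
    c=optics.get_calibration(n); return c
def proj(c,P):
    T=np.linalg.inv(c["world_from_camera"]); q=np.atleast_2d(P)@T[:3,:3].T+T[:3,3]
    return np.c_[c["fx"]*q[:,0]/q[:,2]+c["cx"], c["fy"]*q[:,1]/q[:,2]+c["cy"]]
def ray(c,uv,z):
    T=c["world_from_camera"]; d=T[:3,:3]@[(uv[0]-c["cx"])/c["fx"],(uv[1]-c["cy"])/c["fy"],1]
    return T[:3,3]+d*(z-T[2,3])/d[2]
def fx2w(F,p):
    p=np.atleast_2d(p).astype(float); c,s=np.cos(F[2]),np.sin(F[2])
    return np.c_[F[0]+c*p[:,0]-s*p[:,1],F[1]+s*p[:,0]+c*p[:,1],p[:,2]]
CUB=np.array([[a,b,c] for a in(-60,60) for b in(-17,17) for c in(-17,17)],float)
def hull_iou(c,pts,mask):
    h=cv2.convexHull(proj(c,pts).astype(np.float32))[:,0]; K=4
    x0,y0,x1,y1=box(mask)
    im=np.zeros(((y1-y0)*K,(x1-x0)*K),np.uint8)
    cv2.fillConvexPoly(im,np.round(((h+.5-[x0,y0])*K-.5)*16).astype(np.int32),1,shift=4)
    m=cv2.resize(mask[y0:y1,x0:x1].astype(np.uint8),None,fx=K,fy=K,interpolation=0)
    return (im&m).sum()/max(1,(im|m).sum())
def box(m):
    ys,xs=np.where(m); return max(xs.min()-12,0),max(ys.min()-12,0),xs.max()+12,ys.max()+12
def hue_ok(im,m,col):
    hsv=cv2.cvtColor(im,cv2.COLOR_RGB2HSV)[m]; s=(hsv[:,1]>90)&(hsv[:,2]>40)
    if col=="black": return s.mean()<.2
    lo,hi=HUE[col]; h=hsv[:,0]; k=(h>=lo)&(h<=hi) if lo<hi else (h>=lo)|(h<=hi)
    return (k&s).mean()>.35
def masks(col,cams):
    out=[]
    for n in cams:
        im=optics.capture(n); c=cal(n)
        for d in finder.silhouettes("bar_"+col,n):
            if hue_ok(im,d["region"],col) and d["region"].sum()>150:
                out.append((c,d["region"],n,d["confidence"])); break
    return out
def bar(col,cams=("top","scene"),z=17.,fitz=True,yaw0=None):
    M=masks(col,cams)
    if not M: return None
    c,m=M[0][:2]; ys,xs=np.where(m)
    p=ray(c,(xs.mean(),ys.mean()),z)
    f=lambda v:-sum(hull_iou(c,CUB@Rn.from_euler("z",v[2]/30).as_matrix().T+[v[0],v[1],v[3] if fitz and len(M)>1 else z],m) for c,m,*_ in M)/len(M)
    st=[yaw0] if yaw0 is not None else np.arange(6)*np.pi/6
    y=min(st,key=lambda y:f([p[0],p[1],y*30,z]))
    s=np.array([[0,0,0,0],[8,0,0,0],[0,8,0,0],[0,0,5,0],[0,0,0,8]])+[p[0],p[1],y*30,z]
    r=minimize(f,s[0],method="Nelder-Mead",options=dict(initial_simplex=s,maxiter=250,xatol=.05,fatol=1e-4))
    v=r.x; return np.round([v[0],v[1],v[3],(v[2]/30+np.pi/2)%np.pi-np.pi/2],3),round(-r.fun,3),[k[2] for k in M]
def pose():
    o=get_obs(); R=Rn.from_euler("xyz",o["tcp_rot"]); return o["tool_pos"],R,o
def plan(x,y,z,yaw,T=None):
    """offset & rotvec in send units from the present (or given) pose to tool-down pose"""
    p,R,o=pose()
    if T is not None: p,R=np.array(T[:3]),Rn.from_euler("xyz",[np.pi,0,T[3]])
    d=R.inv().apply(np.array([x,y,z])-p)/120; w=(R.inv()*Rn.from_euler("xyz",[np.pi,0,yaw])).as_rotvec()/(2*np.pi)
    print("off",np.round(d,3).tolist(),"rot",np.round(w,4).tolist(),"steps",int(np.ceil(abs(d).max())))
def st():
    o=get_obs(); print(round(o["time"],2),np.round(o["tool_pos"],1),np.round(o["tcp_rot"],3),"F",np.round(o["contact_force"],1),"w",round(o["grip_width"],1),round(o["finger_force"],1),"q",np.round(o["joint_positions"],2))
def fixture(cams=("top","scene"),lock=.042,F0=None):
    P={"end_stop":[66,0,28],"lock_grip":[-94,30+lock*1000,58.5]}
    Q=[]
    for n in cams:
        optics.capture(n);c=cal(n)
        for t,p in P.items():
            for d in finder.pinpoint(t,n)[:1]: Q.append((c,p,d["uv"],d["confidence"]))
        for d in finder.silhouettes("fixture",n)[:1]: Q.append((c,None,d["region"],d["confidence"]))
    return Q
E
python3 - <<'E'
from h import *
for k in("blue","red","yellow","black"): print(k,bar(k,z=29. if k=="black" else 17.))
for n in("top","scene"):
    im=optics.capture(n);c=cal(n)
    for t,p in(("end_stop",28),("lock_grip",58.5),("bay_blue",29),("bay_yellow",29),("canister",0),("spray",0),("flange",0)):
        print(n,t,[(np.round(ray(c,d["uv"],p)[:2],1).tolist(),round(d["confidence"],2)) for d in finder.pinpoint(t,n)[:1]])
    for t in("canister","fixture"):
        for d in finder.silhouettes(t,n)[:1]: np.save(f"{t}_{n}.npy",d["region"]); print(d["box"],d["region"].sum())
E
```

```text
blue (array([ 4.73098e+02, -2.16139e+02,  1.51560e+01,  2.62000e-01]), np.float64(0.941), ['top'])
red (array([ 5.23713e+02, -3.59642e+02,  1.61640e+01,  8.60000e-02]), np.float64(0.925), ['top', 'scene'])
yellow (array([ 6.49248e+02, -1.90588e+02,  1.72450e+01,  4.41000e-01]), np.float64(0.93), ['top', 'scene'])
black (array([5.88979e+02, 2.72800e+00, 2.59510e+01, 6.60000e-02]), np.float64(0.869), ['top', 'scene'])
top end_stop [([656.1, 103.5], 0.56)]
top lock_grip [([493.0, 145.1], 0.87)]
top bay_blue [([579.6, 85.7], 0.9)]
top bay_yellow [([581.5, 160.7], 0.85)]
top canister [([663.7, 371.9], 0.6)]
top spray [([782.6, -76.8], 0.94)]
top flange [([796.2, 68.5], 0.94)]
[158.8, 162.4, 211.4, 208.3] 1606
[240.3, 185.4, 342.1, 262.5] 5034
scene end_stop [([656.1, 88.1], 0.62)]
scene lock_grip [([497.4, 150.6], 0.61)]
scene bay_blue [([584.6, 92.1], 0.92)]
scene bay_yellow [([582.1, 172.5], 0.79)]
scene canister [([667.8, 376.1], 0.81)]
scene spray [([778.7, -61.8], 0.95)]
scene flange [([794.1, 70.8], 0.77)]
[450.6, 212.7, 515.5, 285.3] 3318
[283.9, 169.3, 405.5, 248.6] 6099
```

```bash
cat >> h.py <<'E'
def fixpts(lock):
    P=[[x,y,z] for x in(-113,81) for y in(-136,136) for z in(0,12)]+[[x,y,28] for x in(60,72) for y in(-134,134)]
    return np.array(P+[[-94+a,30+1000*lock+b,58.5] for a in(-13,13) for b in(-10,10)],float)
def fitfix(items,F0,lock=.042):
    def hm(m):
        o=np.zeros(m.shape,np.uint8); k=cv2.findContours(m.astype(np.uint8),cv2.RETR_EXTERNAL,2)[0]
        cv2.fillConvexPoly(o,cv2.convexHull(max(k,key=cv2.contourArea)),1); return o>0
    it=[(c,hm(m)) for c,m in items]
    f=lambda v:-sum(hull_iou(c,fx2w([v[0],v[1],v[2]/100],fixpts(lock)),m) for c,m in it)/len(it)
    v0=np.array([F0[0],F0[1],F0[2]*100]); s=v0+np.array([[0,0,0],[8,0,0],[0,8,0],[0,0,6]])
    r=minimize(f,v0,method="Nelder-Mead",options=dict(initial_simplex=s,maxiter=200,xatol=.05,fatol=1e-5))
    return np.round([r.x[0],r.x[1],r.x[2]/100],3),-r.fun
E
python3 - <<'E'
from h import *
L={n:(cal(n),np.load(f"fixture_{n}.npy")) for n in("top","scene")}
for k in(["top"],["scene"],["top","scene"]): print(k,fitfix([L[n] for n in k],[588,90,.066]))
def cyl(v): 
    a=np.linspace(0,6.28,40); return np.vstack([np.c_[v[0]+r*np.cos(a),v[1]+r*np.sin(a),0*a+z] for r,z in((47,0),(52,130),(52,122))])
C=[(cal(n),np.load(f"canister_{n}.npy")) for n in("top","scene")]
for it in (C,C[:1],C[1:]):
    r=minimize(lambda v:-sum(hull_iou(c,cyl(v),m) for c,m in it),[666,374],method="Nelder-Mead",options=dict(initial_simplex=[[666,374],[674,374],[666,382]]));print(r.x,r.fun)
st()
E
```

```text
['top'] (array([5.84197e+02, 8.77270e+01, 6.50000e-02]), np.float64(0.9726559956844837))
['scene'] (array([5.8617e+02, 8.9774e+01, 6.9000e-02]), np.float64(0.9854188418026574))
['top', 'scene'] (array([5.85534e+02, 8.91340e+01, 6.70000e-02]), np.float64(0.9749916776908634))
[664.24882879 375.21048156] -1.9239879721759097
[663.75615406 375.06423807] -0.9672186932849365
[664.72673352 375.56302863] -0.9602820680153723
3.2 [ 224.5 -474.6  192.9] [3.142 0.    0.442] F [ 0.1 -0.1  1.1] w 91.9 0.0 q [-1.28  0.34  1.52 -0.    1.28 -0.15]
```

Emit:
send_rows --offset '[[0,0,-0.89],[0,0,-0.89],[0,0,-0.89]]' --delta_rot '[[0,0,0.0597],[0,0,0.0597],[0,0,0.0597]]'

```text
time: 3.58
tool_pos: [225.0, -476.2, 303.5]
tcp_rot: [3.134, -0.002, 0.066]
contact_force: [-0.6, 0.3, -0.3]
grip_width: 91.4
finger_force: 0.0
```

Emit:
send_rows --offset '[[0.622,-0.918,0],[0.622,-0.918,0],[0.622,-0.918,0]]' --delta_rot '[[0,0,0],[0,0,0],[0,0,0]]'

```text
time: 3.95
tool_pos: [292.8, -356.5, 299.1]
tcp_rot: [-3.14, 0.0, 0.072]
contact_force: [-0.8, -0.8, -0.8]
grip_width: 92.0
finger_force: 0.0
```

Emit:
send_rows --offset '[[0.622,-0.918,0],[0.622,-0.918,0],[0.622,-0.918,0]]' --delta_rot '[[0,0,0],[0,0,0],[0,0,0]]'

```text
time: 4.32
tool_pos: [359.7, -242.4, 299.1]
tcp_rot: [-3.141, 0.0, 0.072]
contact_force: [-0.1, -0.7, -0.7]
grip_width: 91.6
finger_force: 0.0
```

Emit:
send_rows --offset '[[0.622,-0.918,0],[0.622,-0.918,0],[0.622,-0.918,0]]' --delta_rot '[[0,0,0],[0,0,0],[0,0,0]]'

```text
time: 4.7
tool_pos: [426.8, -128.2, 299.0]
tcp_rot: [-3.141, 0.001, 0.072]
contact_force: [0.8, -0.3, -0.1]
grip_width: 91.7
finger_force: 0.0
```

Emit:
send_rows --offset '[[0.622,-0.918,0],[0.622,-0.918,0],[0.622,-0.918,0]]' --delta_rot '[[0,0,0],[0,0,0],[0,0,0]]'

```text
time: 5.08
tool_pos: [494.1, -14.0, 298.6]
tcp_rot: [-3.141, 0.001, 0.07]
contact_force: [0.8, -1.2, -0.9]
grip_width: 91.8
finger_force: 0.0
```

Emit:
send_rows --offset '[[0.622,-0.918,0],[0.622,-0.918,0],[0.622,-0.918,0],[0.622,-0.918,0]]' --delta_rot '[[0,0,0],[0,0,0],[0,0,0],[0,0,0]]'

```text
time: 5.58
tool_pos: [560.3, 98.1, 298.9]
tcp_rot: [3.14, 0.002, 0.066]
contact_force: [0.1, -0.6, 0.1]
grip_width: 91.6
finger_force: 0.0
```

```bash
python3 - <<'E'
from h import *
st(); im=optics.capture("wrist"); cv2.imwrite("pics/w1.png",im[:,:,::-1]); c=cal("wrist"); print(c["fx"],np.round(c["world_from_camera"],3).tolist())
for t,p in(("end_stop",28),("lock_grip",58.5),("bay_blue",29),("bay_yellow",29)):
    print(t,[(np.round(d["uv"],1),np.round(ray(c,d["uv"],p)[:2],1).tolist(),round(d["confidence"],2)) for d in finder.pinpoint(t,"wrist")[:2]])
E
```

```text
5.58 [560.3  98.1 298.9] [3.14e+00 2.00e-03 6.60e-02] F [ 0.1 -0.6  0.1] w 91.6 0.0 q [ 0.04  0.37  1.19 -0.    1.58  1.54]
305.97205119248923 [[0.065, -0.961, -0.267, 632.249], [-0.998, -0.062, -0.018, 102.678], [0.001, 0.268, -0.963, 490.913], [0.0, 0.0, 0.0, 1.0]]
end_stop [(array([324.1, 104. ]), [651.1, 91.6], 0.93)]
lock_grip [(array([278. , 218.4]), [483.5, 149.1], 0.59)]
bay_blue [(array([324.7, 152.5]), [582.0, 85.7], 0.96)]
bay_yellow [(array([269.3, 149.7]), [580.8, 168.7], 0.71)]
```

View pics/w1.png

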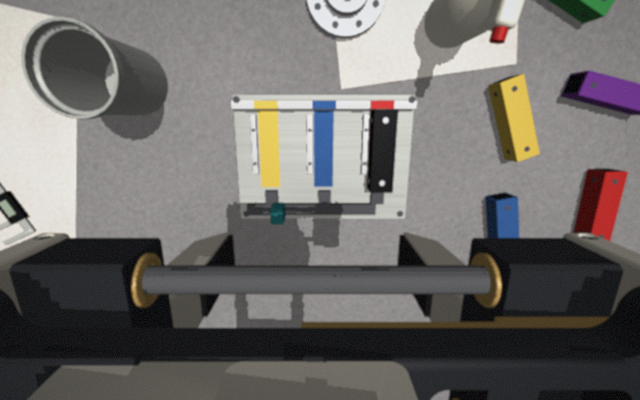

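The wrist view matches the fit: the end stop is at (324,104), the grip at (278,214), and the black bar in the red bay at (382,150). Next I'll go down and pinch the grip.

Emit:
send_rows --offset '[[-0.571,-0.489,1.0],[-0.571,-0.489,1.0],[-0.571,-0.489,1.0],[-0.571,-0.489,1.0]]' --delta_rot '[[0,0,0],[0,0,0],[0,0,0],[0,0,0]]'

```text
time: 6.32
tool_pos: [486.4, 153.6, 179.1]
tcp_rot: [3.141, 0.002, 0.067]
contact_force: [0.0, 0.3, 1.6]
grip_width: 91.8
finger_force: 0.0
```

Emit:
send_rows --offset '[[0,0,0.5],[0,0,0.8],[0,0,0.8]]' --delta_rot '[[0,0,0],[0,0,0],[0,0,0]]' --grip 0.75

```text
time: 6.7
tool_pos: [487.8, 152.8, 82.9]
tcp_rot: [3.141, 0.003, 0.066]
contact_force: [-0.1, 0.1, 0.3]
grip_width: 70.0
finger_force: 0.0
```

```bash
python3 - <<'E'
from h import *
st()
F=[585.5,89.1,.067]
for n in("wrist","top","scene"):
    im=optics.capture(n); c=cal(n); hsv=cv2.cvtColor(im,cv2.COLOR_RGB2HSV)
    m=((hsv[...,0]>80)&(hsv[...,0]<97)&(hsv[...,1]>110)&(hsv[...,2]>25)).astype(np.uint8)
    k,l,s,ce=cv2.connectedComponentsWithStats(m)
    print(n,[(np.round(ce[i],1),s[i,:4],s[i,4]) for i in range(1,k) if s[i,4]>25],[np.round(proj(c,fx2w(F,[[-94,y,40]]))[0],1) for y in(72,30)])
plan(488,152,32,.067)
im=optics.capture("wrist");cv2.imwrite("pics/w2.png",im[:,:,::-1])
E
```

```text
6.7 [487.8 152.8  82.9] [3.141e+00 3.000e-03 6.600e-02] F [-0.1  0.1  0.3] w 70.0 0.0 q [ 0.15  0.44  1.71 -0.    0.99  1.66]
wrist [(array([316.6, 213.4]), array([304, 193,  26,  41], dtype=int32), np.int32(981))] [array([314. , 212.8]), array([365.9, 212.7])]
top [] [array([264.8, 250.5]), array([280. , 249.5])]
scene [(array([500.,   4.]), array([454,   0,  82,  13], dtype=int32), np.int32(673)), (array([381.7, 173.6]), array([377, 165,  10,  18], dtype=int32), np.int32(138))] [array([382.1, 173.7]), array([364.8, 171.7])]
off [-0.02, 0.013, 0.45] rot [-0.0, -0.0007, -0.0001] steps 1
```

View pics/w2.png

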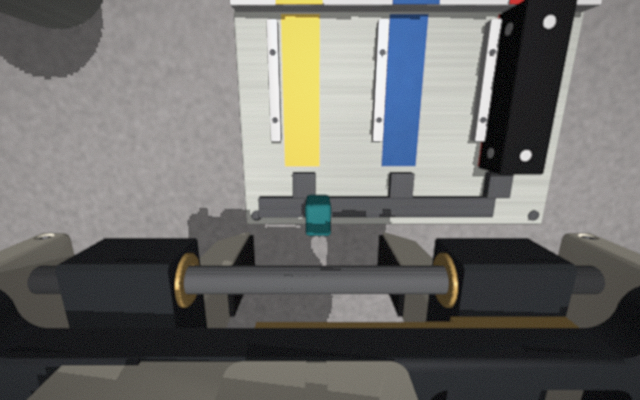

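The view shows the grip at (317,214), midway between the fingers, so it is well aligned. I'll descend, pinch and slide.

Emit:
send_rows --offset '[[0,0,0.25],[-0.01,0.01,0.42],[-0.01,0.01,0.42]]' --delta_rot '[[0,0,0],[0,0,0],[0,0,0]]'

```text
time: 7.28
tool_pos: [486.9, 152.4, 33.7]
tcp_rot: [3.141, 0.0, 0.067]
contact_force: [0.5, 0.4, -0.3]
grip_width: 68.8
finger_force: 0.0
```

Emit:
send_rows --offset '[[0,0,0],[0,0,0],[0,0,0],[0,0,0],[0,0,0]]' --delta_rot '[[0,0,0],[0,0,0],[0,0,0],[0,0,0],[0,0,0]]' --grip 0

```text
time: 7.9
tool_pos: [486.8, 152.6, 33.4]
tcp_rot: [3.142, -0.0, 0.067]
contact_force: [-0.7, -0.7, -0.1]
grip_width: 23.7
finger_force: 0.0
```

Emit:
send_rows --offset '[[0,0.06,0],[0,0.12,0],[0,0.18,0],[0,0.23,0],[0,0.27,0],[0,0.3,0],[0,0.33,0],[0,0.33,0]]' --delta_rot '[[0,0,0],[0,0,0],[0,0,0],[0,0,0],[0,0,0],[0,0,0],[0,0,0],[0,0,0]]'

```text
time: 8.9
tool_pos: [489.4, 112.8, 33.3]
tcp_rot: [3.141, 0.0, 0.066]
contact_force: [-0.2, 0.7, -0.5]
grip_width: 0.4
finger_force: 0.0
```

```bash
python3 - <<'E'
from h import *
st()
im=optics.capture("wrist");cv2.imwrite("pics/w3.png",im[:,:,::-1])
im=optics.capture("scene");cv2.imwrite("pics/s3.png",cv2.resize(im[130:270,250:430,::-1],None,fx=3,fy=3))
E
python3 -c "
import cv2,numpy as np
a=cv2.imread('pics/w3.png');b=cv2.imread('pics/s3.png')
a=a[100:400,100:560]
h=max(a.shape[0],b.shape[0]);o=np.zeros((600,800,3),np.uint8)
a=cv2.resize(a,(0,0),fx=.55,fy=.55);b=cv2.resize(b,(0,0),fx=.95,fy=.95);o[:a.shape[0],:a.shape[1]]=a;o[170:170+b.shape[0],280:280+b.shape[1]]=b[:430,:520];cv2.imwrite('pics/m3.png',o)"
```

```text
8.9 [489.4 112.8  33.3] [3.141 0.    0.066] F [-0.2  0.7 -0.5] w 0.4 0.0 q [ 0.07  0.49  1.79 -0.    0.86  1.58]
```

View pics/m3.png

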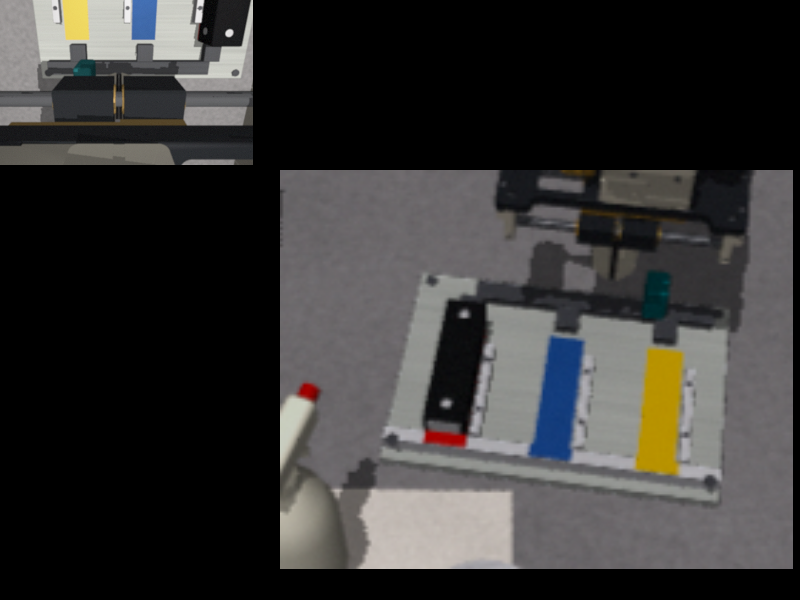

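```bash
python3 - <<'E'
from h import *
for n in("scene","top","wrist"):
    c=cal(n);print(n,c["fx"],c["fy"],proj(c,get_obs()["tool_pos"]),[proj(c,fx2w([585.5,89.1,.067],[p]))[0].round(1).tolist() for p in([-113,136,12],[-113,-136,12],[81,-136,12],[81,136,12],[-94,72,58.5],[-94,72,22])])
im=optics.capture("top");cv2.imwrite("pics/t3.png",cv2.resize(im[170:280,220:360,::-1],None,fx=5,fy=5,interpolation=2))
E
```

```text
scene 438.0163023259886 438.0163023259886 [[364.69444606 173.35171459]] [[407.3, 177.7], [299.3, 165.3], [284.3, 230.4], [403.9, 245.9], [383.0, 168.9], [381.3, 178.3]]
top 434.0601635125468 434.0601635125468 [[280.1063291  249.67184669]] [[243.8, 258.9], [340.2, 252.7], [335.4, 184.8], [241.2, 191.1], [263.9, 250.4], [265.7, 250.6]]
wrist 305.97205119248923 305.97205119248923 [[316.02884364 229.74207199]] [[175.2, 243.2], [537.8, 243.1], [602.4, -66.9], [134.2, -66.6], [245.1, 244.5], [256.7, 223.7]]
```

View pics/t3.png

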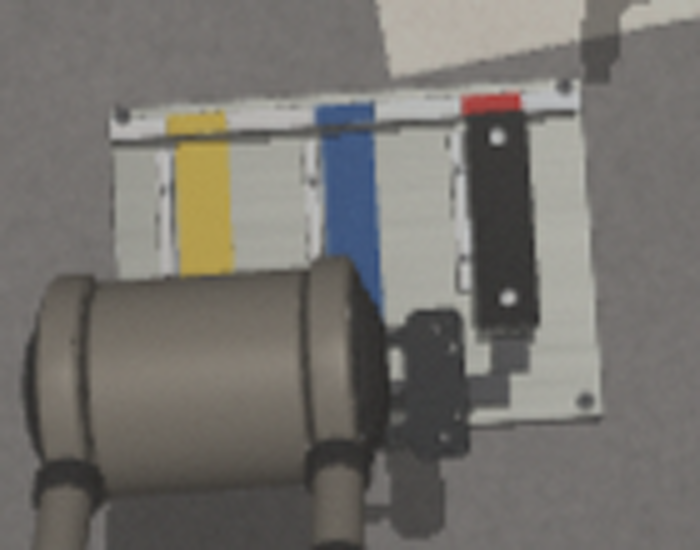

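```bash
python3 - <<'E'
from h import *
im=optics.capture("scene");c=cal("scene"); k=8; x0,y0=335,130
o=cv2.resize(im[y0:y0+75,x0:x0+95,::-1],None,fx=k,fy=k,interpolation=2)
t=get_obs()["tool_pos"]
P=[t+[0,0,z] for z in(0,19,38,66)]+list(fx2w([585.5,89.1,.067],[[-94+a,72+b,58.5] for a in(-13,13) for b in(-10,10)]))
for i,p in enumerate(proj(c,np.array(P))): cv2.circle(o,tuple(((p+.5-[x0,y0])*k).astype(int)),4,(0,0,255) if i<4 else (0,255,0),-1)
cv2.imwrite("pics/s4.png",o)
E
```

```text
(no output)
```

View pics/s4.png

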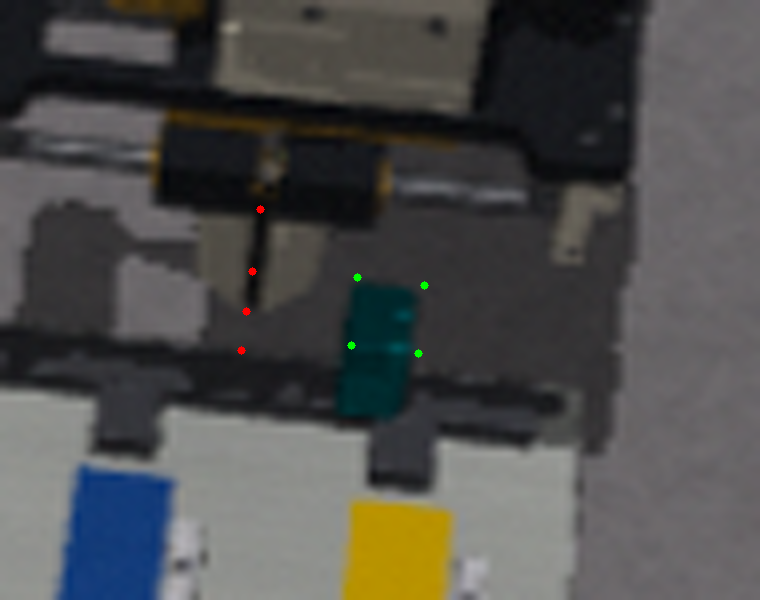

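```bash
python3 - <<'E'
from h import *
c=cal("wrist");t=get_obs()["tool_pos"]
for d in((0,0,0),(0,0,20),(-16,0,0),(16,0,0)): print(d,proj(c,t+np.array(d)).round(1))
im=optics.capture("wrist"); k=8;x0,y0=265,180
o=cv2.resize(im[y0:y0+70,x0:x0+95,::-1],None,fx=k,fy=k,interpolation=2)
for p in proj(c,np.array([t+[0,0,0],t+[0,0,20]])): cv2.circle(o,tuple(((p+.5-[x0,y0])*k).astype(int)),4,(0,0,255),-1)
cv2.imwrite("pics/w4.png",cv2.convertScaleAbs(o,alpha=2))
E
```

```text
(0, 0, 0) [[316.  229.7]]
(0, 0, 20) [[316.  241.5]]
(-16, 0, 0) [[314.4 251.8]]
(16, 0, 0) [[317.6 206.8]]
```

View pics/w4.png

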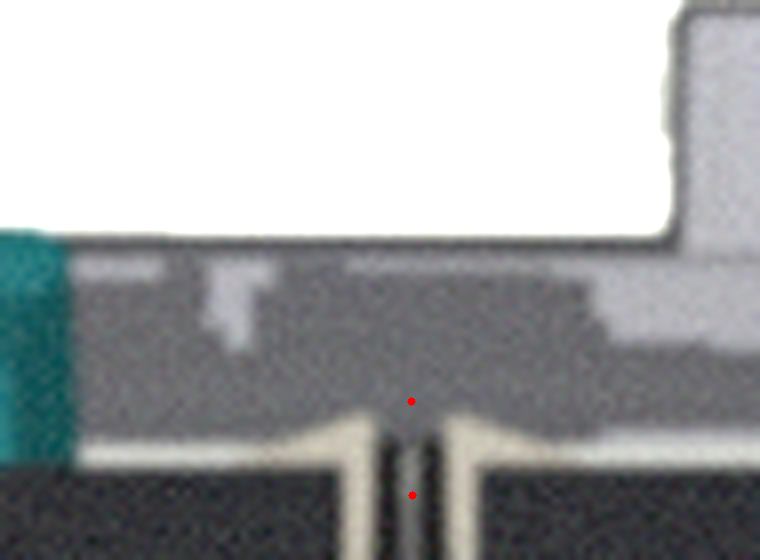

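Emit:
send_rows --offset '[[-0.5,0,0],[-0.5,0,0],[-0.5,0,0.2],[-0.5,0,0.2]]' --delta_rot '[[0,0,0],[0,0,0],[0,0,0],[0,0,0]]'

```text
time: 9.65
tool_pos: [429.0, 109.0, 8.6]
tcp_rot: [3.141, 0.002, 0.067]
contact_force: [-0.6, -0.5, -0.4]
grip_width: 0.7
finger_force: 0.0
```

Emit:
send_rows --offset '[[0,0,0.025],[0,0,0.05],[0,0,0.05]]' --delta_rot '[[0,0,0],[0,0,0],[0,0,0]]'

```text
time: 10.02
tool_pos: [429.7, 109.0, 3.4]
tcp_rot: [3.142, -0.0, 0.067]
contact_force: [-0.2, -0.2, -0.6]
grip_width: 0.4
finger_force: 0.0
```

Emit:
send_rows --offset '[[0,0,0.01],[0,0,0.02],[0,0,0.02]]' --delta_rot '[[0,0,0],[0,0,0],[0,0,0]]'

```text
time: 10.4
tool_pos: [429.5, 109.0, 0.9]
tcp_rot: [3.141, 0.0, 0.067]
contact_force: [0.2, 0.2, 0.7]
grip_width: 0.6
finger_force: 0.0
```

Emit:
send_rows --offset '[[0,0,0.01],[0,0,0.02],[0,0,0.02]]' --delta_rot '[[0,0,0],[0,0,0],[0,0,0]]'

```text
time: 10.78
tool_pos: [429.5, 109.0, -1.6]
tcp_rot: [3.141, 0.0, 0.067]
contact_force: [0.1, -0.5, 0.2]
grip_width: 0.4
finger_force: 0.0
```

Emit:
send_rows --offset '[[0,0,0.01],[0,0,0.015],[0,0,0.015]]' --delta_rot '[[0,0,0],[0,0,0],[0,0,0]]'

```text
time: 11.15
tool_pos: [429.5, 109.0, -3.4]
tcp_rot: [3.142, 0.0, 0.067]
contact_force: [-0.8, 0.8, -0.6]
grip_width: 0.5
finger_force: 0.0
```

No contact with the bench at a reported z of -3.4, so the real finger ends sit above the reported TCP, as the pictures suggested. I'll keep going down until they touch.

Emit:
send_rows --offset '[[0,0,0.03],[0,0,0.06],[0,0,0.08],[0,0,0.08]]' --delta_rot '[[0,0,0],[0,0,0],[0,0,0],[0,0,0]]'

```text
time: 11.65
tool_pos: [429.3, 109.0, -13.2]
tcp_rot: [3.141, 0.001, 0.067]
contact_force: [0.0, -0.4, 0.0]
grip_width: 0.5
finger_force: 0.0
```

```bash
python3 - <<'E'
from h import *
st();im=optics.capture("scene");c=cal("scene"); k=8; 
t=get_obs()["tool_pos"]; P=proj(c,np.array([t+[0,0,z] for z in(0,13,20,30)])); x0,y0=(P[0]-[47,45]).astype(int)
o=cv2.resize(im[y0:y0+75,x0:x0+95,::-1],None,fx=k,fy=k,interpolation=2)
for p in P: cv2.circle(o,tuple(((p+.5-[x0,y0])*k).astype(int)),4,(0,0,255),-1)
cv2.imwrite("pics/s5.png",cv2.convertScaleAbs(o,alpha=1.6))
E
```

```text
11.65 [429.3 109.  -13.2] [3.141e+00 1.000e-03 6.700e-02] F [ 0.  -0.4  0. ] w 0.5 0.0 q [ 0.08  0.5   1.99 -0.    0.66  1.58]
```

View pics/s5.png

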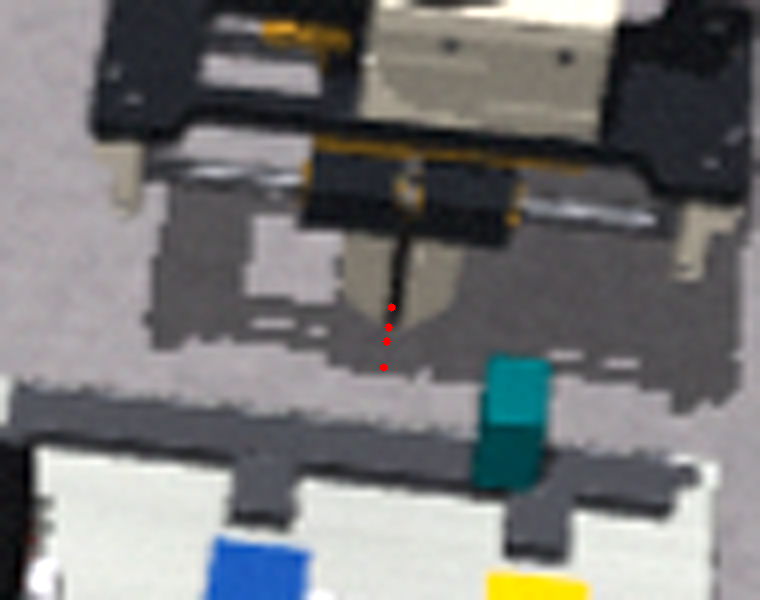

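Emit:
send_rows --offset '[[0,0,0.01],[0,0,0.02],[0,0,0.02]]' --delta_rot '[[0,0,0],[0,0,0],[0,0,0]]'

```text
time: 12.08
tool_pos: [429.5, 109.0, -15.4]
tcp_rot: [3.142, 0.0, 0.067]
contact_force: [-0.3, 0.2, -0.1]
grip_width: 0.6
finger_force: 0.0
```

Emit:
send_rows --offset '[[0,0,0.01],[0,0,0.017],[0,0,0.017]]' --delta_rot '[[0,0,0],[0,0,0],[0,0,0]]'

```text
time: 12.45
tool_pos: [429.5, 109.0, -17.4]
tcp_rot: [3.142, 0.0, 0.067]
contact_force: [-0.2, -0.4, -0.5]
grip_width: 0.7
finger_force: 0.0
```

Emit:
send_rows --offset '[[0,0,0.01],[0,0,0.015],[0,0,0.015]]' --delta_rot '[[0,0,0],[0,0,0],[0,0,0]]'

```text
time: 12.82
tool_pos: [429.5, 109.0, -19.2]
tcp_rot: [3.142, 0.0, 0.067]
contact_force: [0.4, 1.4, 0.2]
grip_width: 0.7
finger_force: 0.0
```

Emit:
send_rows --offset '[[0,0,0.007],[0,0,0.014],[0,0,0.014]]' --delta_rot '[[0,0,0],[0,0,0],[0,0,0]]'

```text
time: 13.2
tool_pos: [429.5, 109.0, -20.9]
tcp_rot: [3.142, 0.0, 0.067]
contact_force: [0.7, -0.1, -0.4]
grip_width: 0.1
finger_force: 0.0
```

Emit:
send_rows --offset '[[0,0,0.007],[0,0,0.014],[0,0,0.014]]' --delta_rot '[[0,0,0],[0,0,0],[0,0,0]]'

```text
time: 13.58
tool_pos: [429.5, 109.0, -22.6]
tcp_rot: [3.142, 0.0, 0.067]
contact_force: [0.2, 0.6, -0.4]
grip_width: 0.1
finger_force: 0.0
```

Emit:
send_rows --offset '[[0,0,0.007],[0,0,0.014],[0,0,0.014]]' --delta_rot '[[0,0,0],[0,0,0],[0,0,0]]'

```text
time: 13.95
tool_pos: [429.5, 109.0, -24.2]
tcp_rot: [3.142, 0.0, 0.067]
contact_force: [-0.2, 0.7, -0.6]
grip_width: 0.3
finger_force: 0.0
```

Emit:
send_rows --offset '[[0,0,0.007],[0,0,0.014],[0,0,0.014]]' --delta_rot '[[0,0,0],[0,0,0],[0,0,0]]'

```text
time: 14.32
tool_pos: [429.5, 109.0, -25.9]
tcp_rot: [3.141, 0.0, 0.067]
contact_force: [0.3, -0.7, -0.2]
grip_width: 0.7
finger_force: 0.0
```

Emit:
send_rows --offset '[[0,0,0.007],[0,0,0.014],[0,0,0.014]]' --delta_rot '[[0,0,0],[0,0,0],[0,0,0]]'

```text
time: 14.7
tool_pos: [429.5, 109.0, -27.6]
tcp_rot: [3.141, 0.0, 0.067]
contact_force: [0.6, -0.2, 0.1]
grip_width: 0.2
finger_force: 0.0
```

Emit:
send_rows --offset '[[0,0,0.007],[0,0,0.014],[0,0,0.014]]' --delta_rot '[[0,0,0],[0,0,0],[0,0,0]]'

```text
time: 15.08
tool_pos: [429.5, 109.0, -29.3]
tcp_rot: [3.142, 0.0, 0.067]
contact_force: [0.0, 0.4, -0.3]
grip_width: 0.7
finger_force: 0.0
```

Emit:
send_rows --offset '[[0,0,0.007],[0,0,0.014],[0,0,0.014]]' --delta_rot '[[0,0,0],[0,0,0],[0,0,0]]'

```text
time: 15.45
tool_pos: [429.5, 109.0, -31.0]
tcp_rot: [3.141, 0.0, 0.067]
contact_force: [-0.1, 0.3, 0.0]
grip_width: 0.2
finger_force: 0.0
```

Emit:
send_rows --offset '[[0,0,0.007],[0,0,0.014],[0,0,0.014]]' --delta_rot '[[0,0,0],[0,0,0],[0,0,0]]'

```text
time: 15.82
tool_pos: [429.5, 109.0, -32.6]
tcp_rot: [3.141, 0.0, 0.067]
contact_force: [0.0, 0.3, -0.3]
grip_width: -0.0
finger_force: 0.0
```

```bash
python3 - <<'E'
from h import *
st(); t=get_obs()["tool_pos"]; O=[]
for n in("scene","wrist"):
    im=optics.capture(n);c=cal(n);k=6
    P=proj(c,np.array([t+[0,0,z] for z in(0,20,33,40)])); x0,y0=(P[1]-[33,48]).astype(int)
    o=cv2.convertScaleAbs(cv2.resize(im[y0:y0+98,x0:x0+66,::-1],None,fx=k,fy=k,interpolation=2),alpha=1.5)
    for p in P: cv2.circle(o,tuple(((p+.5-[x0,y0])*k).astype(int)),3,(0,0,255),-1)
    O.append(o)
cv2.imwrite("pics/m6.png",np.hstack(O))
E
```

```text
15.82 [429.5 109.  -32.6] [3.141 0.    0.067] F [ 0.   0.3 -0.3] w -0.0 0.0 q [ 0.08  0.54  2.   -0.    0.61  1.58]
```

View pics/m6.png

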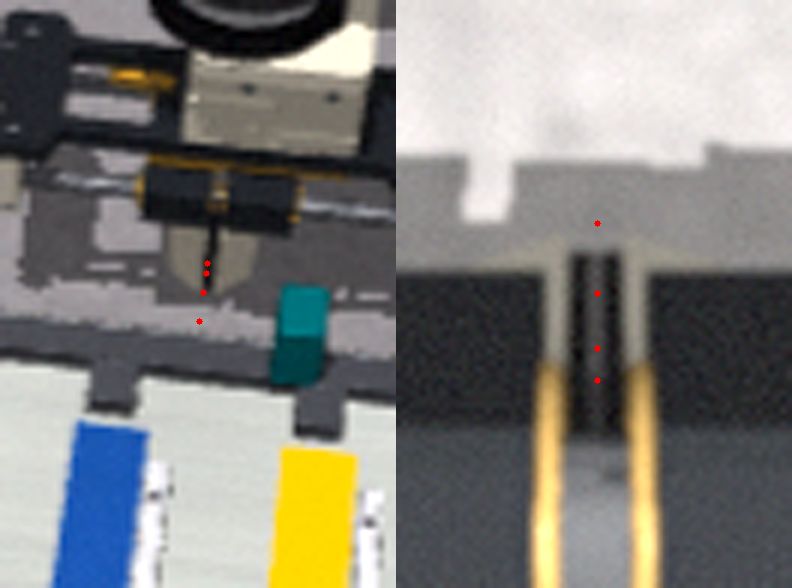

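Emit:
send_rows --offset '[[0,0,0.006],[0,0,0.012],[0,0,0.012]]' --delta_rot '[[0,0,0],[0,0,0],[0,0,0]]'

```text
time: 16.3
tool_pos: [429.6, 109.0, -33.6]
tcp_rot: [3.141, -0.0, 0.067]
contact_force: [-1.2, -1.1, 7.7]
grip_width: 0.2
finger_force: 3.6
```

Emit:
send_rows --offset '[[0,0,0.006],[0,0,0.012],[0,0,0.012]]' --delta_rot '[[0,0,0],[0,0,0],[0,0,0]]'

```text
time: 16.68
tool_pos: [429.7, 109.0, -33.7]
tcp_rot: [3.141, -0.001, 0.067]
contact_force: [-5.9, -0.8, 26.3]
grip_width: 0.5
finger_force: 12.8
```

Emit:
send_rows --offset '[[0,0,0.006],[0,0,0.012],[0,0,0.012]]' --delta_rot '[[0,0,0],[0,0,0],[0,0,0]]'

```text
time: 17.05
tool_pos: [429.8, 109.0, -33.8]
tcp_rot: [3.141, -0.002, 0.067]
contact_force: [-9.9, -1.5, 43.4]
grip_width: 0.4
finger_force: 22.1
```

The bench contact is at a reported z of -33.3, so the real finger ends are 33 mm above the reported TCP. I'll include that offset from here on and pinch the grip again.

Emit:
send_rows --offset '[[0,0,-0.4],[0,0,-0.66],[0.3,-0.2,-0.66],[0.505,-0.338,-0.66],[0.505,-0.338,-0.66],[0.505,-0.338,-0.66]]' --delta_rot '[[0,0,0],[0,0,0],[0,0,0],[0,0,0],[0,0,0],[0,0,0]]' --grip 0.75

```text
time: 17.8
tool_pos: [486.0, 153.1, 41.8]
tcp_rot: [3.141, 0.002, 0.067]
contact_force: [-0.8, -0.2, 0.1]
grip_width: 55.8
finger_force: 0.0
```

Emit:
send_rows --offset '[[0,0,0.2],[0,0,0.36],[0,0,0.36]]' --delta_rot '[[0,0,0],[0,0,0],[0,0,0]]'

```text
time: 18.18
tool_pos: [485.2, 152.7, -2.0]
tcp_rot: [3.141, 0.004, 0.066]
contact_force: [-0.9, 0.7, -0.5]
grip_width: 68.7
finger_force: 0.0
```

Emit:
send_rows --offset '[[0,0,0],[0,0,0],[0,0,0],[0,0,0],[0,0,0],[0,0,0],[0,0,0]]' --delta_rot '[[0,0,0],[0,0,0],[0,0,0],[0,0,0],[0,0,0],[0,0,0],[0,0,0]]' --grip 0

```text
time: 19.05
tool_pos: [487.3, 153.4, -0.8]
tcp_rot: [3.141, -0.0, 0.067]
contact_force: [-1.0, -1.8, 2.0]
grip_width: 19.7
finger_force: 30.0
```

Emit:
send_rows --offset '[[0,0.06,0],[0,0.12,0],[0,0.18,0],[0,0.24,0],[0,0.3,0],[0,0.33,0],[0,0.35,0],[0,0.36,0]]' --delta_rot '[[0,0,0],[0,0,0],[0,0,0],[0,0,0],[0,0,0],[0,0,0],[0,0,0],[0,0,0]]'

```text
time: 20.05
tool_pos: [490.1, 111.8, -0.8]
tcp_rot: [-3.139, -0.0, 0.066]
contact_force: [-1.5, 13.8, 3.0]
grip_width: 20.0
finger_force: 30.0
```

Emit:
send_rows --offset '[[0,0,0],[0,0,0]]' --delta_rot '[[0,0,0],[0,0,0]]'

```text
time: 20.3
tool_pos: [490.1, 111.8, -0.8]
tcp_rot: [-3.14, -0.0, 0.067]
contact_force: [-0.6, 9.9, 3.0]
grip_width: 19.8
finger_force: 30.0
```

Emit:
send_rows --offset '[[0,-0.01,0],[0,-0.01,0],[0,-0.01,-0.2],[0,-0.01,-0.565],[0,-0.01,-0.565]]' --delta_rot '[[0,0,0],[0,0,0],[0,0,0],[0,0,0],[0,0,0]]' --grip 0.6

```text
time: 20.92
tool_pos: [492.4, 111.5, 69.6]
tcp_rot: [3.141, -0.006, 0.067]
contact_force: [0.6, 0.2, -0.7]
grip_width: 54.9
finger_force: 0.0
```

Emit:
send_rows --offset '[[0.78,0.945,0],[0.78,0.945,0],[0.78,0.945,0],[0.78,0.945,0],[0.78,0.945,0]]' --delta_rot '[[0,0,0],[0,0,0],[0,0,0],[0,0,0],[0,0,0]]'

```text
time: 21.55
tool_pos: [589.8, 5.3, 66.0]
tcp_rot: [-3.141, 0.002, 0.067]
contact_force: [0.2, -0.7, -0.4]
grip_width: 55.6
finger_force: 0.0
```

```bash
python3 - <<'E'
from h import *
st(); print(bar("black",z=29.,fitz=False,yaw0=.067,cams=("wrist","scene")),bar("black",z=29.,fitz=False,yaw0=.067,cams=("scene",)))
for k in("blue","red","yellow"): print(k,bar(k))
plan(591.1,4.7,-7,.067)
E
```

```text
21.55 [589.8   5.3  66. ] [-3.141e+00  2.000e-03  6.700e-02] F [ 0.2 -0.7 -0.4] w 55.6 0.0 q [-0.12  0.58  1.5   0.    1.06  1.38]
(array([5.89808e+02, 2.90100e+00, 4.11930e+01, 6.20000e-02]), np.float64(0.906), ['wrist', 'scene']) (array([5.82622e+02, 2.64900e+00, 3.83080e+01, 7.10000e-02]), np.float64(0.895), ['scene'])
blue (array([ 4.72106e+02, -2.15257e+02,  1.55410e+01,  2.63000e-01]), np.float64(0.924), ['top', 'scene'])
red (array([ 5.44328e+02, -4.07422e+02,  1.63940e+01,  6.70000e-02]), np.float64(0.933), ['top', 'scene'])
yellow (array([ 6.48417e+02, -1.90961e+02,  1.68780e+01,  4.38000e-01]), np.float64(0.932), ['top', 'scene'])
off [0.001, -0.0, 0.616] rot [0.0, 0.0, -0.0001] steps 1
```

Red has been knocked aside and is now at (544,-407). I'll use that position later. Next I'll grasp the black bar.

Emit:
send_rows --offset '[[0,0,0.4],[0,0,0.617],[0,0,0.617],[0,0,0.617]]' --delta_rot '[[0,0,0],[0,0,0],[0,0,0],[0,0,0]]'

```text
time: 22.95
tool_pos: [592.0, 4.6, -6.0]
tcp_rot: [3.141, -0.002, 0.067]
contact_force: [0.1, -0.1, 0.4]
grip_width: 54.9
finger_force: 0.0
```

Emit:
send_rows --offset '[[0,0,0],[0,0,0],[0,0,0],[0,0,0],[0,0,0]]' --delta_rot '[[0,0,0],[0,0,0],[0,0,0],[0,0,0],[0,0,0]]' --grip 0

```text
time: 23.58
tool_pos: [591.6, 4.3, -6.3]
tcp_rot: [3.141, -0.001, 0.067]
contact_force: [-0.2, -1.4, 5.5]
grip_width: 33.7
finger_force: 30.0
```

Emit:
send_rows --offset '[[0,0,-0.1],[0,0,-0.4],[0,0,-0.85],[0,0,-0.85]]' --delta_rot '[[0,0,0],[0,0,0],[0,0,0],[0,0,0]]'

```text
time: 24.08
tool_pos: [593.8, 4.9, 99.6]
tcp_rot: [3.141, -0.009, 0.067]
contact_force: [0.3, 0.4, -3.6]
grip_width: 33.7
finger_force: 30.0
```

Emit:
send_rows --offset '[[-0.1375,-0.782,0],[-0.1375,-0.782,0],[-0.1375,-0.782,0]]' --delta_rot '[[0,0,0],[0,0,0],[0,0,0]]'

```text
time: 24.45
tool_pos: [566.5, 99.8, 93.8]
tcp_rot: [-3.141, 0.003, 0.07]
contact_force: [-1.0, -0.6, -3.3]
grip_width: 33.4
finger_force: 30.0
```

Emit:
send_rows --offset '[[-0.1375,-0.782,0],[-0.1375,-0.782,0],[-0.1375,-0.782,0]]' --delta_rot '[[0,0,0],[0,0,0],[0,0,0]]'

```text
time: 24.82
tool_pos: [544.4, 191.3, 94.0]
tcp_rot: [-3.142, 0.002, 0.069]
contact_force: [-0.7, -0.3, -2.2]
grip_width: 33.8
finger_force: 30.0
```

Emit:
send_rows --offset '[[-0.1375,-0.782,0],[-0.1375,-0.782,0],[-0.1375,-0.782,0]]' --delta_rot '[[0,0,0],[0,0,0],[0,0,0]]'

```text
time: 25.2
tool_pos: [522.4, 283.1, 94.1]
tcp_rot: [3.141, 0.001, 0.069]
contact_force: [0.1, -0.1, -2.9]
grip_width: 34.0
finger_force: 30.0
```

Emit:
send_rows --offset '[[-0.1375,-0.782,0],[-0.1375,-0.782,0],[-0.1375,-0.782,0],[-0.1375,-0.782,0]]' --delta_rot '[[0,0,0],[0,0,0],[0,0,0],[0,0,0]]'

```text
time: 25.7
tool_pos: [500.8, 373.0, 94.3]
tcp_rot: [3.14, 0.001, 0.065]
contact_force: [-0.8, 0.4, -3.4]
grip_width: 34.0
finger_force: 30.0
```

Emit:
send_rows --offset '[[0,0,0],[0,0,0],[0,0,0],[0,0,0],[0,0,0],[0,0,0],[0,0,0],[0,0,0]]' --delta_rot '[[0,0,-0.03],[0,0,-0.06],[0,0,-0.09],[0,0,-0.12],[0,0,-0.15],[0,0,-0.18],[0,0,-0.21],[0,0,-0.2394]]'

```text
time: 26.7
tool_pos: [501.2, 372.7, 94.8]
tcp_rot: [-3.141, 0.001, 1.57]
contact_force: [0.8, 0.7, -2.5]
grip_width: 33.7
finger_force: 30.0
```

```bash
python3 - <<'E'
from h import *
st(); plan(500,375.2,-18.5,np.pi/2)
im=optics.capture("scene");cv2.imwrite("pics/s7.png",im[:,:,::-1])
E
```

```text
26.7 [501.2 372.7  94.8] [-3.141e+00  1.000e-03  1.570e+00] F [ 0.8  0.7 -2.5] w 33.7 30.0 q [ 0.52  0.61  1.37 -0.    1.17  0.52]
off [0.022, -0.01, 0.944] rot [-0.0, 0.0001, -0.0001] steps 1
```

View pics/s7.png

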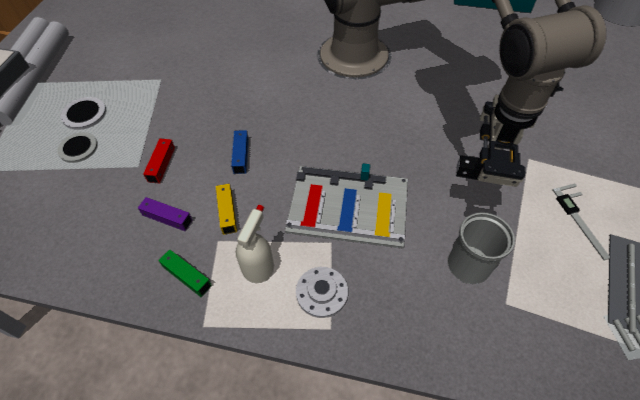

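The black bar is held crosswise in front of the canister, and all three bays are empty. I'll lower and release it here, then push it up to its spot with both fingers, because the gripper body would hit the canister if I placed it there directly.

Emit:
send_rows --offset '[[0.022,-0.01,0.45],[0.022,-0.01,0.8],[0.022,-0.01,0.9],[0.022,-0.01,0.93],[0.022,-0.01,0.936]]' --delta_rot '[[0,0,0],[0,0,0],[0,0,0],[0,0,0],[0,0,0]]'

```text
time: 27.38
tool_pos: [500.4, 377.8, -15.9]
tcp_rot: [3.139, -0.001, 1.566]
contact_force: [0.6, -0.6, -2.5]
grip_width: 33.6
finger_force: 30.0
```

Emit:
send_rows --offset '[[0,0,0],[0,0,0],[0,0,0],[0,0,-0.2],[0,0,-0.6],[0,0,-0.6]]' --delta_rot '[[0,0,0],[0,0,0],[0,0,0],[0,0,0],[0,0,0],[0,0,0]]' --grip 0.6

```text
time: 28.12
tool_pos: [501.6, 379.1, 59.0]
tcp_rot: [3.134, -0.004, 1.567]
contact_force: [-0.1, 0.1, -0.7]
grip_width: 55.3
finger_force: 0.0
```

Emit:
send_rows --offset '[[0,0,0],[0,0,0],[0,0,0],[0,0,0],[0,0,0],[0,0,0],[0,0,0],[0,0,0]]' --delta_rot '[[0,0,0.03],[0,0,0.06],[0,0,0.09],[0,0,0.12],[0,0,0.15],[0,0,0.18],[0,0,0.21],[0,0,0.235]]' --grip 0.75

```text
time: 29.12
tool_pos: [498.6, 377.3, 53.8]
tcp_rot: [3.141, 0.001, 0.085]
contact_force: [0.8, 0.5, -0.8]
grip_width: 68.8
finger_force: 0.0
```

```bash
python3 - <<'E'
from h import *
st(); print(bar("black",z=17.,fitz=False,yaw0=np.pi/2,cams=("scene","wrist")),bar("black",z=17.,fitz=False,yaw0=np.pi/2,cams=("scene",)))
plan(455,375,57,0); plan(455,375,-20,0)
E
```

```text
29.12 [498.6 377.3  53.8] [3.141e+00 1.000e-03 8.500e-02] F [ 0.8  0.5 -0.8] w 68.8 0.0 q [ 0.53  0.65  1.41 -0.    1.08  2.01]
(array([500.676, 376.481,  26.424,   1.568]), np.float64(0.922), ['scene', 'wrist']) (array([501.4  , 377.822,  24.188,   1.557]), np.float64(0.948), ['scene'])
off [-0.366, -0.014, -0.023] rot [0.0, 0.0001, 0.0148] steps 1
off [-0.365, -0.014, 0.619] rot [0.0, 0.0001, 0.0148] steps 1
```

Emit:
send_rows --offset '[[-0.366,0.0,-0.023],[-0.366,0.0,-0.023],[-0.366,0.0,0.35],[-0.366,0.0,0.615],[-0.366,0.0,0.615],[-0.366,0.0,0.615]]' --delta_rot '[[0,0,0.0148],[0,0,0.0148],[0,0,0.0148],[0,0,0.0148],[0,0,0.0148],[0,0,0.0148]]'

```text
time: 30.18
tool_pos: [456.5, 374.1, -18.1]
tcp_rot: [-3.141, -0.002, -0.002]
contact_force: [0.1, 0.6, 0.1]
grip_width: 69.3
finger_force: 0.0
```

Emit:
send_rows --offset '[[0.1,0,0],[0.17,0,0],[0.25,0,0],[0.34,0,0],[0.43,0,0],[0.52,0,0],[0.6,0,0],[0.63,0,0]]' --delta_rot '[[0,0,0],[0,0,0],[0,0,0],[0,0,0],[0,0,0],[0,0,0],[0,0,0],[0,0,0]]'

```text
time: 31.18
tool_pos: [531.5, 373.2, -19.4]
tcp_rot: [3.142, -0.0, -0.003]
contact_force: [-2.5, 0.2, 1.5]
grip_width: 68.7
finger_force: 1.0
```

```bash
python3 - <<'E'
from h import *
st(); print(bar("black",z=17.,fitz=False,yaw0=np.pi/2,cams=("scene","wrist")),bar("black",z=17.,fitz=False,yaw0=np.pi/2,cams=("scene",)))
E
```

```text
31.18 [531.5 373.2 -19.4] [ 3.142e+00 -0.000e+00 -3.000e-03] F [-2.5  0.2  1.5] w 68.7 1.0 q [ 0.49  0.78  1.38 -0.    0.98  2.07]
(array([560.034, 375.499,  19.486,   1.566]), np.float64(0.654), ['scene', 'wrist']) (array([560.888, 302.473,  53.627,  -1.554]), np.float64(0.502), ['scene'])
```

Emit:
send_rows --offset '[[0.05,0,0],[0.09,0,0],[0.09,0,0],[-0.15,0,0],[-0.28,0,-0.3],[-0.28,0,-0.7],[-0.28,0,-1.0],[-0.28,0,-1.0]]' --delta_rot '[[0,0,0],[0,0,0],[0,0,0],[0,0,0],[0,0,0],[0,0,0],[0,0,0],[0,0,0]]'

```text
time: 32.48
tool_pos: [499.3, 374.6, 104.5]
tcp_rot: [-3.138, -0.007, -0.003]
contact_force: [0.3, 0.3, -1.0]
grip_width: 68.8
finger_force: 0.0
```

Emit:
send_rows --offset '[[-0.047,0.98,0],[-0.047,0.98,0],[-0.047,0.98,0]]' --delta_rot '[[0,0,0],[0,0,0],[0,0,0]]'

```text
time: 32.85
tool_pos: [490.6, 252.4, 99.8]
tcp_rot: [3.14, 0.002, -0.007]
contact_force: [-1.0, 0.0, -0.1]
grip_width: 68.9
finger_force: 0.0
```

Emit:
send_rows --offset '[[-0.047,0.98,0],[-0.047,0.98,0],[-0.047,0.98,0]]' --delta_rot '[[0,0,0],[0,0,0],[0,0,0]]'

```text
time: 33.22
tool_pos: [485.1, 135.8, 100.1]
tcp_rot: [3.141, 0.001, -0.007]
contact_force: [0.7, 0.1, -0.1]
grip_width: 69.0
finger_force: 0.0
```

Emit:
send_rows --offset '[[-0.047,0.98,0],[-0.047,0.98,0],[-0.047,0.98,0]]' --delta_rot '[[0,0,0],[0,0,0],[0,0,0]]'

```text
time: 33.6
tool_pos: [479.7, 18.8, 100.3]
tcp_rot: [3.141, 0.0, -0.007]
contact_force: [-0.6, 0.7, 0.6]
grip_width: 68.8
finger_force: 0.0
```

Emit:
send_rows --offset '[[-0.047,0.98,0],[-0.047,0.98,0],[-0.047,0.98,0]]' --delta_rot '[[0,0,0],[0,0,0],[0,0,0]]'

```text
time: 33.98
tool_pos: [474.1, -98.4, 100.4]
tcp_rot: [3.141, -0.0, -0.006]
contact_force: [0.4, 0.6, 0.3]
grip_width: 69.2
finger_force: 0.0
```

Emit:
send_rows --offset '[[-0.047,0.98,0],[-0.047,0.98,0],[-0.047,0.98,0],[-0.047,0.98,0]]' --delta_rot '[[0,0,-0.0419],[0,0,-0.0419],[0,0,-0.0419],[0,0,-0.0419]]'

```text
time: 34.48
tool_pos: [467.8, -212.4, 100.2]
tcp_rot: [-3.14, 0.0, 0.261]
contact_force: [-0.0, 0.4, 0.0]
grip_width: 68.8
finger_force: 0.0
```

```bash
python3 - <<'E'
from h import *
st(); print(bar("black",z=17.,fitz=False,yaw0=np.pi/2),bar("black",z=17.,fitz=False,yaw0=np.pi/2,cams=("scene",)))
for k in("blue","red","yellow"): print(k,bar(k,fitz=False))
print(bar("blue",fitz=False,cams=("wrist",)))
E
```

```text
34.48 [ 467.8 -212.4  100.2] [-3.14   0.     0.261] F [-0.   0.4  0. ] w 68.8 0.0 q [-0.58  0.42  1.69  0.    1.04  0.73]
(array([569.95 , 376.291,  20.334,  -1.569]), np.float64(0.723), ['top', 'scene']) (array([569.322, 336.894,   9.398,  -1.355]), np.float64(0.384), ['scene'])
blue (array([ 4.73071e+02, -2.13495e+02,  1.83170e+01,  2.72000e-01]), np.float64(0.942), ['scene'])
red (array([ 5.45265e+02, -4.07367e+02,  2.27020e+01,  1.16000e-01]), np.float64(0.899), ['top', 'scene'])
yellow (array([ 6.48946e+02, -1.90955e+02,  2.36230e+01,  4.51000e-01]), np.float64(0.928), ['top', 'scene'])
(array([ 4.73454e+02, -2.15409e+02,  3.06090e+01,  2.71000e-01]), np.float64(0.972), ['wrist'])
```

Emit:
send_rows --offset '[[0.038,0.03,0.45],[0.038,0.03,0.85],[0.038,0.03,0.98],[0.038,0.03,0.997],[0.038,0.03,0.997]]' --delta_rot '[[0,0,-0.0006],[0,0,-0.0006],[0,0,-0.0006],[0,0,-0.0006],[0,0,-0.0006]]'

```text
time: 36.1
tool_pos: [473.8, -217.5, -17.4]
tcp_rot: [3.139, -0.002, 0.264]
contact_force: [0.4, -0.2, 0.5]
grip_width: 69.0
finger_force: 0.0
```

Emit:
send_rows --offset '[[0,0,0],[0,0,0],[0,0,0],[0,0,0],[0,0,0],[0,0,0],[0,0,0]]' --delta_rot '[[0,0,0],[0,0,0],[0,0,0],[0,0,0],[0,0,0],[0,0,0],[0,0,0]]' --grip 0

```text
time: 36.98
tool_pos: [472.7, -216.8, -18.7]
tcp_rot: [3.141, -0.0, 0.264]
contact_force: [-1.2, 1.3, 4.1]
grip_width: 33.6
finger_force: 30.0
```

Emit:
send_rows --offset '[[0,0,-0.15],[0,0,-0.5],[0,0,-0.95],[0,0,-0.95],[0,0,-0.95]]' --delta_rot '[[0,0,0],[0,0,0],[0,0,0.0315],[0,0,0.0315],[0,0,0.0315]]'

```text
time: 37.6
tool_pos: [471.8, -216.3, 93.9]
tcp_rot: [-3.14, 0.002, 0.068]
contact_force: [-0.0, -0.1, -4.1]
grip_width: 33.8
finger_force: 30.0
```

```bash
cat >> h.py <<'E'
F=[585.5,88.5,.067]
def bay(k,dx=0,dy=0):
    p=fx2w(F,[[dx,{"yellow":84,"blue":0,"red":-84}[k]+dy,0]])[0]; return p[0],p[1]
E
python3 - <<'E'
from h import *
st(); x,y=bay("blue",-8,-5); print(x,y); plan(x,y,60,.067)
E
```

```text
37.6 [ 471.8 -216.3   93.9] [-3.14e+00  2.00e-03  6.80e-02] F [-0.  -0.1 -4.1] w 33.8 30.0 q [-0.58  0.44  1.68 -0.    1.03  0.93]
577.8526987043805 82.97561922981254
off [1.051, -2.428, 0.283] rot [-0.0002, 0.0003, 0.0001] steps 3
```

Emit:
send_rows --offset '[[0.35,-0.809,0],[0.35,-0.809,0],[0.35,-0.809,0]]' --delta_rot '[[0,0,0],[0,0,0],[0,0,0]]'

```text
time: 37.98
tool_pos: [507.3, -114.0, 92.8]
tcp_rot: [-3.139, 0.004, 0.071]
contact_force: [-0.9, -0.2, -3.3]
grip_width: 33.5
finger_force: 30.0
```

Emit:
send_rows --offset '[[0.35,-0.809,0],[0.35,-0.809,0],[0.35,-0.809,0]]' --delta_rot '[[0,0,0],[0,0,0],[0,0,0]]'

```text
time: 38.35
tool_pos: [543.1, -15.6, 93.2]
tcp_rot: [-3.141, 0.003, 0.07]
contact_force: [0.4, -0.4, -2.8]
grip_width: 34.0
finger_force: 30.0
```

Emit:
send_rows --offset '[[0.35,-0.809,0],[0.35,-0.809,0],[0.35,-0.809,0],[0.35,-0.809,0]]' --delta_rot '[[0,0,0],[0,0,0],[0,0,0],[0,0,0]]'

```text
time: 38.85
tool_pos: [578.2, 80.6, 93.8]
tcp_rot: [3.141, 0.003, 0.066]
contact_force: [-0.8, -0.7, -2.5]
grip_width: 33.7
finger_force: 30.0
```

Emit:
send_rows --offset '[[0,0,0.4],[0,0,0.68],[0,0,0.68],[0,0,0.68]]' --delta_rot '[[0,0,0],[0,0,0],[0,0,0],[0,0,0]]'

```text
time: 39.35
tool_pos: [580.0, 81.0, 14.7]
tcp_rot: [3.141, -0.002, 0.065]
contact_force: [1.3, 0.0, -3.0]
grip_width: 33.5
finger_force: 30.0
```

```bash
python3 - <<'E'
from h import *
st(); x,y=bay("blue",-8,-5); plan(x,y,-5.7,.067)
E
```

```text
39.35 [580.   81.   14.7] [ 3.141e+00 -2.000e-03  6.500e-02] F [ 1.3  0.  -3. ] w 33.5 30.0 q [ 0.01  0.64  1.57 -0.    0.93  1.51]
off [-0.017, -0.017, 0.17] rot [0.0001, -0.0003, -0.0003] steps 1
```

Emit:
send_rows --offset '[[-0.015,0,0.1],[-0.015,0,0.165],[-0.015,0,0.165],[-0.015,-0.02,0.165],[-0.015,-0.04,0.165],[-0.015,-0.05,0.165],[-0.015,-0.05,0.165]]' --delta_rot '[[0,0,0],[0,0,0],[0,0,0],[0,0,0],[0,0,0],[0,0,0],[0,0,0]]'

```text
time: 40.22
tool_pos: [577.0, 87.5, -6.2]
tcp_rot: [3.141, 0.0, 0.066]
contact_force: [-0.8, -3.3, -2.1]
grip_width: 33.9
finger_force: 30.0
```

Emit:
send_rows --offset '[[0,-0.01,0],[0,-0.018,0],[0,-0.018,0]]' --delta_rot '[[0,0,0],[0,0,0],[0,0,0]]'

```text
time: 40.6
tool_pos: [577.0, 87.5, -6.2]
tcp_rot: [3.138, 0.0, 0.066]
contact_force: [0.5, -12.1, -1.7]
grip_width: 33.8
finger_force: 30.0
```

Emit:
send_rows --offset '[[0.02,0.008,0],[0.04,0.008,0],[0.055,0.008,0],[0.055,0.008,0]]' --delta_rot '[[0,0,0],[0,0,0],[0,0,0],[0,0,0]]'

```text
time: 41.1
tool_pos: [581.9, 87.9, -6.6]
tcp_rot: [3.139, 0.004, 0.066]
contact_force: [-5.3, -9.1, -1.0]
grip_width: 33.6
finger_force: 30.0
```

Emit:
send_rows --offset '[[0.01,0,0],[0.015,0,0],[0.015,0,0]]' --delta_rot '[[0,0,0],[0,0,0],[0,0,0]]'

```text
time: 41.48
tool_pos: [583.4, 88.0, -6.7]
tcp_rot: [3.139, 0.004, 0.066]
contact_force: [-5.6, -9.9, 0.8]
grip_width: 33.7
finger_force: 30.0
```

Emit:
send_rows --offset '[[0.008,0.004,0],[0.016,0.004,0],[0.016,0.004,0]]' --delta_rot '[[0,0,0],[0,0,0],[0,0,0]]'

```text
time: 41.85
tool_pos: [584.5, 88.0, -6.6]
tcp_rot: [3.14, 0.006, 0.066]
contact_force: [-8.4, -8.9, 2.0]
grip_width: 33.6
finger_force: 30.0
```

Emit:
send_rows --offset '[[0.008,0,0],[0.012,0,0],[0.012,0,0]]' --delta_rot '[[0,0,0],[0,0,0],[0,0,0]]'

```text
time: 42.22
tool_pos: [584.4, 88.0, -6.7]
tcp_rot: [3.14, 0.009, 0.066]
contact_force: [-13.0, -8.1, 5.8]
grip_width: 33.6
finger_force: 30.0
```

Emit:
send_rows --offset '[[0,0,0.004],[0,0,0.004],[0.0,0,0.004],[0.03,-0.03,0],[0.03,-0.055,0],[0.03,-0.065,0],[0.03,-0.07,0]]' --delta_rot '[[0,0,0],[0,0,0],[0,0,0],[0,0,0],[0,0,0],[0,0,0],[0,0,0]]' --grip 0.55

```text
time: 43.1
tool_pos: [592.3, 96.9, -6.1]
tcp_rot: [3.14, -0.001, 0.067]
contact_force: [1.9, -7.2, 1.9]
grip_width: 50.7
finger_force: 3.8
```

Emit:
send_rows --offset '[[0,-0.006,0],[0,-0.01,0],[0,-0.01,0]]' --delta_rot '[[0,0,0],[0,0,0],[0,0,0]]'

```text
time: 43.48
tool_pos: [592.3, 97.0, -6.0]
tcp_rot: [3.138, -0.001, 0.066]
contact_force: [1.0, -10.8, 1.8]
grip_width: 50.7
finger_force: 5.2
```

Emit:
send_rows --offset '[[0,0.07,0],[0,0.07,0],[0,0.07,-0.36],[-0.711,0.124,-0.36],[-0.711,0.124,-0.36],[-0.711,0.124,-0.36],[-0.711,0.124,-0.2],[-0.711,0.124,0]]' --delta_rot '[[0,0,0],[0,0,0],[0,0,0],[0,0,0],[0,0,0],[0,0,0],[0,0,0],[0,0,0]]'

```text
time: 44.48
tool_pos: [516.3, 79.4, -1.6]
tcp_rot: [3.141, -0.019, 0.065]
contact_force: [8.7, 0.7, 5.2]
grip_width: 50.8
finger_force: 3.3
```

```bash
python3 - <<'E'
from h import *
st(); im=optics.capture("wrist");cv2.imwrite("pics/w8.png",im[:,:,::-1])
print(bar("blue",z=29,fitz=False,yaw0=.067,cams=("wrist",)),bay("blue"))
E
```

```text
44.48 [516.3  79.4  -1.6] [ 3.141 -0.019  0.065] F [8.7 0.7 5.2] w 50.8 3.3 q [0.01 0.57 1.78 0.   0.77 1.51]
(array([5.86089e+02, 8.82330e+01, 3.59730e+01, 6.40000e-02]), np.float64(0.985), ['wrist']) (np.float64(585.5), np.float64(88.5))
```

View pics/w8.png

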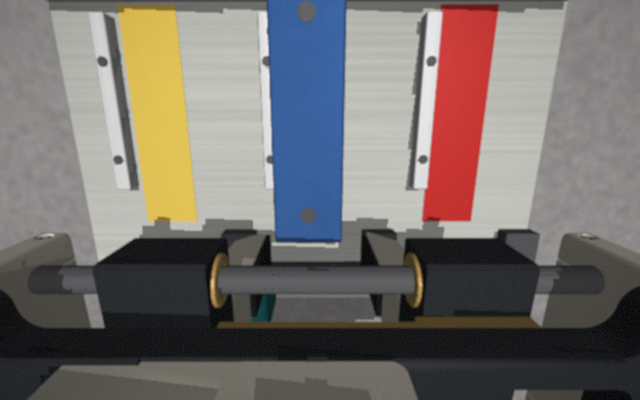

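Emit:
send_rows --offset '[[0,0,-0.2],[0,0,-0.36],[0,0,-0.36],[0,0,-0.36],[0,0,-0.36],[0,0,-0.36],[0,0,-0.2],[0,0,0]]' --delta_rot '[[0,0,0],[0,0,0],[0,0,0],[0,0,0],[0,0,0],[0,0,0],[0,0,0],[0,0,0]]' --grip 0

```text
time: 45.62
tool_pos: [507.9, 78.8, -6.6]
tcp_rot: [3.141, -0.001, 0.066]
contact_force: [-0.7, -0.6, -0.2]
grip_width: 0.2
finger_force: 0.0
```

Emit:
send_rows --offset '[[0,0,0],[0.03,0,0],[0.05,0,0],[0.065,0,0],[0.075,0,0],[0.075,0,0]]' --delta_rot '[[0,0,0],[0,0,0],[0,0,0],[0,0,0],[0,0,0],[0,0,0]]'

```text
time: 46.38
tool_pos: [514.3, 79.4, -6.2]
tcp_rot: [3.142, 0.004, 0.067]
contact_force: [-7.8, -1.3, 5.0]
grip_width: 0.4
finger_force: 3.6
```

Emit:
send_rows --offset '[[0.005,0,0],[0.012,0,0],[0.012,0,0]]' --delta_rot '[[0,0,0],[0,0,0],[0,0,0]]'

```text
time: 46.75
tool_pos: [514.2, 79.4, -6.3]
tcp_rot: [3.142, 0.007, 0.067]
contact_force: [-11.3, -1.1, 8.1]
grip_width: 0.4
finger_force: 5.8
```

Emit:
send_rows --offset '[[-0.03,0,0],[-0.06,0,0],[-0.06,0,-0.5],[-0.06,0,-0.9],[-0.06,0,-0.9],[-0.06,0,-0.9]]' --delta_rot '[[0,0,0],[0,0,0],[0,0,0],[0,0,0],[0,0,0],[0,0,0]]' --grip 0.75

```text
time: 47.5
tool_pos: [510.4, 79.0, 101.3]
tcp_rot: [3.142, 0.0, 0.066]
contact_force: [-0.4, 1.1, -0.7]
grip_width: 55.6
finger_force: 0.0
```

```bash
python3 - <<'E'
from h import *
st()
for k in("red","yellow"): print(k,bar(k))
print(bar("blue",z=29,fitz=False,yaw0=.067,cams=("wrist",)))
r=bar("yellow")[0]; plan(r[0],r[1],100,r[3])
E
```

```text
47.5 [510.4  79.  101.3] [3.142 0.    0.066] F [-0.4  1.1 -0.7] w 55.6 0.0 q [ 0.01  0.42  1.68 -0.    1.04  1.51]
red (array([ 5.44806e+02, -4.07493e+02,  1.63040e+01,  1.01000e-01]), np.float64(0.927), ['top', 'scene'])
yellow (array([ 6.47603e+02, -1.91311e+02,  1.80090e+01,  4.40000e-01]), np.float64(0.929), ['top', 'scene'])
(array([5.84951e+02, 8.82630e+01, 3.74010e+01, 6.80000e-02]), np.float64(0.977), ['wrist'])
off [0.989, 2.324, 0.014] rot [0.0, -0.0, -0.0582] steps 3
```

Emit:
send_rows --offset '[[0.33,0.775,0],[0.33,0.775,0],[0.33,0.775,0]]' --delta_rot '[[0,0,0],[0,0,0],[0,0,0]]' --grip 0.6

```text
time: 48.58
tool_pos: [557.4, -13.5, 101.6]
tcp_rot: [3.141, -0.001, 0.063]
contact_force: [-0.1, 0.2, -0.6]
grip_width: 55.4
finger_force: 0.0
```

Emit:
send_rows --offset '[[0.33,0.775,0],[0.33,0.775,0],[0.33,0.775,0]]' --delta_rot '[[0,0,0],[0,0,0],[0,0,0]]'

```text
time: 48.95
tool_pos: [602.5, -102.9, 101.4]
tcp_rot: [3.141, -0.0, 0.064]
contact_force: [-0.2, 0.4, -1.6]
grip_width: 54.9
finger_force: 0.0
```

Emit:
send_rows --offset '[[0.33,0.775,0],[0.33,0.775,0],[0.33,0.775,0],[0.33,0.775,0]]' --delta_rot '[[0,0,-0.0582],[0,0,-0.0582],[0,0,-0.0582],[0,0,-0.0582]]'

```text
time: 49.45
tool_pos: [647.0, -189.4, 101.4]
tcp_rot: [-3.14, 0.001, 0.431]
contact_force: [-0.2, 0.2, 0.8]
grip_width: 55.1
finger_force: 0.0
```

```bash
python3 - <<'E'
from h import *
st(); b=bar("yellow",z=17,fitz=False,yaw0=.44,cams=("wrist","scene")); print(b)
r=b[0]; plan(r[0],r[1],-19,r[3])
E
```

```text
49.45 [ 647.  -189.4  101.4] [-3.14e+00  1.00e-03  4.31e-01] F [-0.2  0.2  0.8] w 55.1 0.0 q [-0.4   0.69  1.19  0.    1.26  0.74]
(array([ 6.48525e+02, -1.91370e+02,  2.52770e+01,  4.42000e-01]), np.float64(0.936), ['wrist', 'scene'])
off [0.003, 0.015, 1.009] rot [-0.0, -0.0, -0.0015] steps 2
```

Emit:
send_rows --offset '[[0.003,0.015,0.45],[0.003,0.015,0.85],[0.003,0.015,0.98],[0.003,0.015,1.0],[0.003,0.015,1.0]]' --delta_rot '[[0,0,-0.0015],[0,0,-0.0015],[0,0,-0.0015],[0,0,-0.0015],[0,0,-0.0015]]'

```text
time: 50.28
tool_pos: [650.2, -193.4, -16.1]
tcp_rot: [3.139, -0.002, 0.441]
contact_force: [0.1, -0.4, 0.9]
grip_width: 55.1
finger_force: 0.0
```

Emit:
send_rows --offset '[[0,0,0],[0,0,0],[0,0,0],[0,0,0],[0,0,0],[0,0,0]]' --delta_rot '[[0,0,0],[0,0,0],[0,0,0],[0,0,0],[0,0,0],[0,0,0]]' --grip 0

```text
time: 51.02
tool_pos: [649.1, -193.0, -17.4]
tcp_rot: [3.141, -0.001, 0.441]
contact_force: [-2.2, 1.3, 6.0]
grip_width: 33.9
finger_force: 30.0
```

Emit:
send_rows --offset '[[0,0,-0.15],[0,0,-0.5],[0,0,-0.95],[0,0,-0.95],[0,0,-0.95],[0,0,-0.95]]' --delta_rot '[[0,0,0],[0,0,0],[0,0,0.0597],[0,0,0.0597],[0,0,0.0597],[0,0,0.0597]]'

```text
time: 51.78
tool_pos: [648.0, -192.7, 94.8]
tcp_rot: [-3.141, 0.002, 0.07]
contact_force: [0.2, -0.4, -2.3]
grip_width: 33.9
finger_force: 30.0
```

```bash
python3 - <<'E'
from h import *
st(); x,y=bay("yellow",-8,-6); print(x,y); plan(x,y,95,.067)
E
```

```text
51.77 [ 648.  -192.7   94.8] [-3.141e+00  2.000e-03  7.000e-02] F [ 0.2 -0.4 -2.3] w 33.9 30.0 q [-0.4   0.7   1.19 -0.    1.25  1.1 ]
572.2958583254771 165.78939540867898
off [-0.421, -3.024, 0.002] rot [-0.0001, 0.0003, 0.0005] steps 4
```

Emit:
send_rows --offset '[[-0.105,-0.756,0],[-0.105,-0.756,0],[-0.105,-0.756,0]]' --delta_rot '[[0,0,0.0004],[0,0,0.0004],[0,0,0.0004]]'

```text
time: 52.15
tool_pos: [629.4, -100.8, 95.0]
tcp_rot: [-3.141, 0.002, 0.069]
contact_force: [-0.3, -0.1, -2.2]
grip_width: 33.5
finger_force: 30.0
```

Emit:
send_rows --offset '[[-0.105,-0.756,0],[-0.105,-0.756,0],[-0.105,-0.756,0]]' --delta_rot '[[0,0,0],[0,0,0],[0,0,0]]'

```text
time: 52.52
tool_pos: [611.5, -12.3, 95.3]
tcp_rot: [-3.141, 0.001, 0.068]
contact_force: [-0.2, -1.1, -3.0]
grip_width: 33.5
finger_force: 30.0
```

Emit:
send_rows --offset '[[-0.105,-0.756,0],[-0.105,-0.756,0],[-0.105,-0.756,0]]' --delta_rot '[[0,0,0],[0,0,0],[0,0,0]]'

```text
time: 52.9
tool_pos: [593.6, 76.7, 95.4]
tcp_rot: [3.141, 0.0, 0.067]
contact_force: [0.2, -0.7, -3.3]
grip_width: 33.8
finger_force: 30.0
```

Emit:
send_rows --offset '[[-0.105,-0.756,0],[-0.105,-0.756,0],[-0.105,-0.756,0],[-0.105,-0.756,0],[-0.105,-0.756,0.4],[-0.105,-0.756,0.67],[-0.105,-0.756,0.67]]' --delta_rot '[[0,0,0],[0,0,0],[0,0,0],[0,0,0],[0,0,0],[0,0,0],[0,0,0]]'

```text
time: 53.78
tool_pos: [573.7, 163.7, 12.8]
tcp_rot: [3.141, 0.006, 0.062]
contact_force: [0.1, -0.4, -2.1]
grip_width: 33.7
finger_force: 30.0
```

```bash
python3 - <<'E'
from h import *
st(); x,y=bay("yellow",-8,-6); plan(x,y,-4.5,.067)
E
```

```text
53.77 [573.7 163.7  12.8] [3.141 0.006 0.062] F [ 0.1 -0.4 -2.1] w 33.7 30.0 q [ 0.15  0.66  1.53 -0.    0.96  1.66]
off [-0.009, -0.018, 0.144] rot [0.0002, 0.0009, -0.0008] steps 1
```

Emit:
send_rows --offset '[[-0.009,-0.018,0.1],[-0.009,-0.018,0.146],[-0.009,-0.018,0.146],[-0.009,-0.04,0.146],[-0.009,-0.055,0.146],[-0.009,-0.062,0.146],[-0.009,-0.062,0.146]]' --delta_rot '[[0,0,0],[0,0,0],[0,0,0],[0,0,0],[0,0,0],[0,0,0],[0,0,0]]'

```text
time: 54.65
tool_pos: [574.2, 171.6, -1.5]
tcp_rot: [3.139, -0.001, 0.065]
contact_force: [0.1, -8.3, -0.0]
grip_width: 33.6
finger_force: 30.0
```

Emit:
send_rows --offset '[[0,-0.008,0],[0,-0.012,0],[0,-0.012,0]]' --delta_rot '[[0,0,0],[0,0,0],[0,0,0]]'

```text
time: 55.02
tool_pos: [574.1, 171.6, -1.5]
tcp_rot: [3.137, -0.001, 0.065]
contact_force: [1.2, -13.8, 0.3]
grip_width: 33.7
finger_force: 30.0
```

Emit:
send_rows --offset '[[0,0.01,0.02],[0,0.01,0.03],[0.02,0.01,0.03],[0.035,0.01,0.03],[0.035,0.01,0.03]]' --delta_rot '[[0,0,0],[0,0,0],[0,0,0],[0,0,0],[0,0,0]]'

```text
time: 55.65
tool_pos: [575.7, 171.6, -5.4]
tcp_rot: [3.138, 0.005, 0.065]
contact_force: [-8.2, -9.2, 4.5]
grip_width: 33.7
finger_force: 30.0
```

Emit:
send_rows --offset '[[0.01,0,0],[0.015,0,0],[0.015,0,0]]' --delta_rot '[[0,0,0],[0,0,0],[0,0,0]]'

```text
time: 56.02
tool_pos: [577.3, 171.7, -5.4]
tcp_rot: [3.138, 0.005, 0.065]
contact_force: [-8.0, -10.8, 4.7]
grip_width: 33.5
finger_force: 30.0
```

Emit:
send_rows --offset '[[0.006,0,0],[0.01,0,0],[0.01,0,0]]' --delta_rot '[[0,0,0],[0,0,0],[0,0,0]]'

```text
time: 56.4
tool_pos: [578.5, 171.8, -5.4]
tcp_rot: [3.138, 0.005, 0.065]
contact_force: [-8.6, -10.4, 6.3]
grip_width: 33.7
finger_force: 30.0
```

Emit:
send_rows --offset '[[0.006,0.003,0],[0.012,0.003,0],[0.012,0.003,0]]' --delta_rot '[[0,0,0],[0,0,0],[0,0,0]]'

```text
time: 56.78
tool_pos: [579.1, 171.8, -5.4]
tcp_rot: [3.139, 0.007, 0.065]
contact_force: [-11.4, -8.3, 8.4]
grip_width: 33.9
finger_force: 30.0
```

Emit:
send_rows --offset '[[0.006,0,0],[0.01,0,0],[0.01,0,0]]' --delta_rot '[[0,0,0],[0,0,0],[0,0,0]]'

```text
time: 57.15
tool_pos: [579.0, 171.8, -5.4]
tcp_rot: [3.138, 0.009, 0.065]
contact_force: [-14.8, -9.7, 10.5]
grip_width: 33.7
finger_force: 30.0
```

Emit:
send_rows --offset '[[0,0,0],[0,0,0],[0.0,0,0],[0.02,-0.03,-0.01],[0.02,-0.055,-0.01],[0.02,-0.065,-0.01],[0.02,-0.07,-0.01]]' --delta_rot '[[0,0,0],[0,0,0],[0,0,0],[0,0,0],[0,0,0],[0,0,0],[0,0,0]]' --grip 0.55

```text
time: 58.02
tool_pos: [585.9, 180.7, -4.4]
tcp_rot: [3.139, -0.001, 0.064]
contact_force: [0.5, -8.9, 2.0]
grip_width: 50.3
finger_force: 4.6
```

Emit:
send_rows --offset '[[0,-0.006,0],[0,-0.01,0],[0,-0.01,0]]' --delta_rot '[[0,0,0],[0,0,0],[0,0,0]]'

```text
time: 58.4
tool_pos: [585.9, 180.7, -4.2]
tcp_rot: [3.138, -0.0, 0.064]
contact_force: [1.0, -11.5, 3.8]
grip_width: 50.7
finger_force: 6.0
```

Emit:
send_rows --offset '[[0,0.07,0],[0,0.08,-0.2],[0,0.08,-0.6],[0,0.08,-0.88],[0,0.08,-0.88],[0,0.08,-0.88]]' --delta_rot '[[0,0,0],[0,0,0],[0,0,0],[0,0,0],[0,0,0],[0,0,0]]'

```text
time: 59.15
tool_pos: [585.1, 174.0, 100.0]
tcp_rot: [-3.142, 0.002, 0.064]
contact_force: [-0.6, -0.7, -1.0]
grip_width: 50.5
finger_force: 0.0
```

```bash
python3 - <<'E'
from h import *
st(); 
print(bar("yellow",z=29,fitz=False,yaw0=.067,cams=("wrist",)),bay("yellow"),bar("blue",z=29,fitz=False,yaw0=.067,cams=("wrist",)))
b=bar("red");print(b); plan(b[0][0],b[0][1],100,b[0][3])
E
```

```text
59.15 [585.1 174.  100. ] [-3.142e+00  2.000e-03  6.400e-02] F [-0.6 -0.7 -1. ] w 50.5 0.0 q [0.16 0.58 1.4  0.   1.16 1.67]
(array([5.79402e+02, 1.72224e+02, 3.71630e+01, 7.10000e-02]), np.float64(0.907), ['wrist']) (np.float64(579.8762097370135), np.float64(172.31153251837088)) (array([6.23032e+02, 9.12670e+01, 2.78030e+01, 7.90000e-02]), np.float64(0.812), ['wrist'])
(array([ 5.45122e+02, -4.07856e+02,  1.47070e+01,  9.60000e-02]), np.float64(0.904), ['top', 'scene'])
off [-0.645, 4.817, 0.005] rot [0.0, 0.0001, -0.0051] steps 5
```

Emit:
send_rows --offset '[[-0.129,0.963,0],[-0.129,0.963,0],[-0.129,0.963,0]]' --delta_rot '[[0,0,0],[0,0,0],[0,0,0]]' --grip 0.65

```text
time: 59.92
tool_pos: [577.6, 54.2, 101.0]
tcp_rot: [3.141, 0.0, 0.059]
contact_force: [0.5, 0.3, 0.0]
grip_width: 59.5
finger_force: 0.0
```

Emit:
send_rows --offset '[[-0.129,0.963,0],[-0.129,0.963,0],[-0.129,0.963,0]]' --delta_rot '[[0,0,0],[0,0,0],[0,0,0]]'

```text
time: 60.3
tool_pos: [569.7, -61.2, 101.0]
tcp_rot: [3.141, -0.0, 0.06]
contact_force: [0.1, -0.3, -0.4]
grip_width: 59.5
finger_force: 0.0
```

Emit:
send_rows --offset '[[-0.129,0.963,0],[-0.129,0.963,0],[-0.129,0.963,0]]' --delta_rot '[[0,0,0],[0,0,0],[0,0,0]]'

```text
time: 60.68
tool_pos: [561.8, -176.9, 100.8]
tcp_rot: [3.141, -0.0, 0.06]
contact_force: [0.7, 0.9, -1.4]
grip_width: 59.9
finger_force: 0.0
```

Emit:
send_rows --offset '[[-0.129,0.963,0],[-0.129,0.963,0],[-0.129,0.963,0]]' --delta_rot '[[0,0,0],[0,0,0],[0,0,0]]'

```text
time: 61.05
tool_pos: [553.8, -292.6, 100.6]
tcp_rot: [3.141, -0.0, 0.061]
contact_force: [-0.3, 0.6, 0.6]
grip_width: 59.9
finger_force: 0.0
```

Emit:
send_rows --offset '[[-0.129,0.963,0],[-0.129,0.963,0],[-0.129,0.963,0],[-0.129,0.963,0]]' --delta_rot '[[0,0,-0.0045],[0,0,-0.0045],[0,0,-0.0045],[0,0,-0.0045]]'

```text
time: 61.55
tool_pos: [546.3, -404.9, 100.6]
tcp_rot: [-3.14, 0.0, 0.094]
contact_force: [0.1, -0.5, -0.2]
grip_width: 59.8
finger_force: 0.0
```

```bash
python3 - <<'E'
from h import *
st(); b=bar("red",z=17,fitz=False,yaw0=.09,cams=("wrist","scene")); print(b,bar("red",z=17,fitz=False,yaw0=.09,cams=("wrist",)))
r=b[0]; plan(r[0],r[1],-19,r[3])
E
```

```text
61.55 [ 546.3 -404.9  100.6] [-3.14   0.     0.094] F [ 0.1 -0.5 -0.2] w 59.8 0.0 q [-0.75  0.7   1.17  0.    1.27  0.73]
(array([ 5.45720e+02, -4.07554e+02,  1.95020e+01,  8.70000e-02]), np.float64(0.953), ['wrist', 'scene']) (array([ 5.45597e+02, -4.08316e+02,  2.20030e+01,  8.90000e-02]), np.float64(0.976), ['wrist'])
off [-0.003, 0.009, 1.003] rot [0.0, -0.0, 0.001] steps 2
```

Emit:
send_rows --offset '[[-0.003,0.009,0.45],[-0.003,0.009,0.85],[-0.003,0.009,0.98],[-0.003,0.009,1.0],[-0.003,0.009,1.0]]' --delta_rot '[[0,0,0.001],[0,0,0.001],[0,0,0.001],[0,0,0.001],[0,0,0.001]]'

```text
time: 62.48
tool_pos: [546.3, -409.7, -16.9]
tcp_rot: [3.139, -0.002, 0.086]
contact_force: [-0.3, -0.5, -0.8]
grip_width: 59.6
finger_force: 0.0
```

Emit:
send_rows --offset '[[0,0,0],[0,0,0],[0,0,0],[0,0,0],[0,0,0],[0,0,0]]' --delta_rot '[[0,0,0],[0,0,0],[0,0,0],[0,0,0],[0,0,0],[0,0,0]]' --grip 0

```text
time: 63.22
tool_pos: [545.3, -408.9, -18.4]
tcp_rot: [3.141, -0.0, 0.086]
contact_force: [-0.3, 0.9, 6.4]
grip_width: 33.6
finger_force: 30.0
```

Emit:
send_rows --offset '[[0,0,-0.15],[0,0,-0.5],[0,0,-0.95],[0,0,-0.95],[0,0,-0.95],[0,0,-0.95]]' --delta_rot '[[0,0,0],[0,0,0],[0,0,0.0035],[0,0,0.0035],[0,0,0.0035],[0,0,0.0035]]'

```text
time: 63.98
tool_pos: [544.2, -407.9, 93.1]
tcp_rot: [-3.139, 0.002, 0.064]
contact_force: [0.1, 0.3, -2.1]
grip_width: 33.6
finger_force: 30.0
```

```bash
python3 - <<'E'
from h import *
st(); x,y=bay("red",-8,-6); print(x,y); plan(x,y,95,.067)
E
```

```text
63.98 [ 544.2 -407.9   93.1] [-3.139e+00  2.000e-03  6.400e-02] F [ 0.1  0.3 -2.1] w 33.6 30.0 q [-0.76  0.71  1.17 -0.    1.26  0.75]
583.5434388514502 -1.8336696280627507
off [0.543, -3.356, -0.008] rot [-0.0004, 0.0004, -0.0005] steps 4
```

Emit:
send_rows --offset '[[0.136,-0.839,0],[0.136,-0.839,0],[0.136,-0.839,0]]' --delta_rot '[[0,0,-0.0005],[0,0,-0.0005],[0,0,-0.0005]]'

```text
time: 64.35
tool_pos: [554.8, -303.7, 93.8]
tcp_rot: [-3.139, 0.002, 0.07]
contact_force: [-1.1, -0.3, -2.0]
grip_width: 33.6
finger_force: 30.0
```

Emit:
send_rows --offset '[[0.136,-0.839,0],[0.136,-0.839,0],[0.136,-0.839,0]]' --delta_rot '[[0,0,0],[0,0,0],[0,0,0]]'

```text
time: 64.72
tool_pos: [564.4, -203.5, 94.2]
tcp_rot: [-3.14, 0.002, 0.07]
contact_force: [0.4, -0.8, -2.1]
grip_width: 34.1
finger_force: 30.0
```

Emit:
send_rows --offset '[[0.136,-0.839,0],[0.136,-0.839,0],[0.136,-0.839,0]]' --delta_rot '[[0,0,0],[0,0,0],[0,0,0]]'

```text
time: 65.1
tool_pos: [574.2, -103.1, 94.4]
tcp_rot: [-3.141, 0.001, 0.069]
contact_force: [0.4, -0.0, -2.6]
grip_width: 34.0
finger_force: 30.0
```

Emit:
send_rows --offset '[[0.136,-0.839,0],[0.136,-0.839,0],[0.136,-0.839,0],[0.136,-0.839,0],[0.136,-0.839,0.4],[0.136,-0.839,0.66],[0.136,-0.839,0.66],[0.136,-0.839,0.66]]' --delta_rot '[[0,0,0],[0,0,0],[0,0,0],[0,0,0],[0,0,0],[0,0,0],[0,0,0],[0,0,0]]'

```text
time: 66.1
tool_pos: [584.8, -4.0, 17.0]
tcp_rot: [3.141, -0.002, 0.065]
contact_force: [0.0, -1.4, -1.9]
grip_width: 33.3
finger_force: 30.0
```

```bash
python3 - <<'E'
from h import *
st(); x,y=bay("red",-8,-6); plan(x,y,-5.5,.067)
E
```

```text
66.1 [584.8  -4.   17. ] [ 3.141e+00 -2.000e-03  6.500e-02] F [ 0.  -1.4 -1.9] w 33.3 30.0 q [-0.14  0.63  1.57 -0.    0.94  1.37]
off [-0.009, -0.018, 0.187] rot [0.0001, -0.0003, -0.0002] steps 1
```

Emit:
send_rows --offset '[[-0.009,-0.018,0.1],[-0.009,-0.018,0.185],[-0.009,-0.018,0.185],[-0.009,-0.04,0.185],[-0.009,-0.055,0.185],[-0.009,-0.064,0.185],[-0.009,-0.064,0.185]]' --delta_rot '[[0,0,0],[0,0,0],[0,0,0],[0,0,0],[0,0,0],[0,0,0],[0,0,0]]'

```text
time: 66.97
tool_pos: [582.1, 3.7, -6.4]
tcp_rot: [3.14, 0.0, 0.067]
contact_force: [-0.3, -5.7, -2.4]
grip_width: 33.4
finger_force: 30.0
```

Emit:
send_rows --offset '[[0,-0.006,0],[0,-0.01,0],[0,-0.01,0]]' --delta_rot '[[0,0,0],[0,0,0],[0,0,0]]'

```text
time: 67.35
tool_pos: [582.1, 3.7, -6.4]
tcp_rot: [3.138, 0.0, 0.067]
contact_force: [-0.7, -11.4, -2.7]
grip_width: 33.6
finger_force: 30.0
```

Emit:
send_rows --offset '[[0.02,0.009,0.004],[0.04,0.009,0.004],[0.06,0.009,0.004],[0.06,0.009,0.004]]' --delta_rot '[[0,0,0],[0,0,0],[0,0,0],[0,0,0]]'

```text
time: 67.85
tool_pos: [588.4, 4.1, -6.8]
tcp_rot: [3.14, 0.002, 0.067]
contact_force: [-3.3, -6.3, 0.9]
grip_width: 33.9
finger_force: 30.0
```

Emit:
send_rows --offset '[[0.006,0,0],[0.012,0,0],[0.012,0,0]]' --delta_rot '[[0,0,0],[0,0,0],[0,0,0]]'

```text
time: 68.22
tool_pos: [589.5, 4.2, -6.9]
tcp_rot: [3.14, 0.003, 0.067]
contact_force: [-4.3, -7.3, 0.5]
grip_width: 33.9
finger_force: 30.0
```

Emit:
send_rows --offset '[[0.006,0,0],[0.01,0,0],[0.01,0,0]]' --delta_rot '[[0,0,0],[0,0,0],[0,0,0]]'

```text
time: 68.6
tool_pos: [590.7, 4.3, -6.9]
tcp_rot: [3.14, 0.003, 0.067]
contact_force: [-4.8, -8.2, 1.3]
grip_width: 33.7
finger_force: 30.0
```

Emit:
send_rows --offset '[[0.006,0.003,0],[0.012,0.003,0],[0.012,0.003,0]]' --delta_rot '[[0,0,0],[0,0,0],[0,0,0]]'

```text
time: 68.97
tool_pos: [591.0, 4.3, -6.9]
tcp_rot: [3.14, 0.005, 0.067]
contact_force: [-7.5, -6.0, 4.4]
grip_width: 34.0
finger_force: 30.0
```

Emit:
send_rows --offset '[[0.006,0,0],[0.01,0,0],[0.01,0,0]]' --delta_rot '[[0,0,0],[0,0,0],[0,0,0]]'

```text
time: 69.35
tool_pos: [590.9, 4.2, -6.9]
tcp_rot: [3.14, 0.008, 0.067]
contact_force: [-13.3, -6.4, 6.8]
grip_width: 33.6
finger_force: 30.0
```

Emit:
send_rows --offset '[[0.004,0,0],[0.006,0,0],[0.006,0,0]]' --delta_rot '[[0,0,0],[0,0,0],[0,0,0]]'

```text
time: 69.72
tool_pos: [590.9, 4.3, -6.9]
tcp_rot: [3.14, 0.009, 0.067]
contact_force: [-15.4, -7.4, 9.3]
grip_width: 34.0
finger_force: 30.0
```

The red bar is firmly against its end stop. I'll release it and press it sideways.

Emit:
send_rows --offset '[[0,0,0],[0,0,0],[0.0,0,0],[0.01,-0.03,-0.01],[0.01,-0.055,-0.01],[0.01,-0.065,-0.01],[0.01,-0.072,-0.01]]' --delta_rot '[[0,0,0],[0,0,0],[0,0,0],[0,0,0],[0,0,0],[0,0,0],[0,0,0]]' --grip 0.55

```text
time: 70.6
tool_pos: [596.3, 13.0, -5.4]
tcp_rot: [3.139, -0.001, 0.067]
contact_force: [-0.4, -9.1, 2.1]
grip_width: 50.4
finger_force: 4.2
```

Emit:
send_rows --offset '[[0,-0.005,0],[0,-0.008,0],[0,-0.008,0]]' --delta_rot '[[0,0,0],[0,0,0],[0,0,0]]'

```text
time: 70.97
tool_pos: [596.3, 13.1, -5.3]
tcp_rot: [3.139, -0.001, 0.067]
contact_force: [-0.1, -9.5, 2.1]
grip_width: 50.5
finger_force: 4.8
```

Emit:
send_rows --offset '[[0,0.07,0],[0,0.08,-0.2],[0,0.08,-0.6],[0,0.08,-0.88],[0,0.08,-0.88],[0,0.08,-0.88]]' --delta_rot '[[0,0,0],[0,0,0],[0,0,0],[0,0,0],[0,0,0],[0,0,0]]'

```text
time: 71.72
tool_pos: [595.7, 5.9, 99.0]
tcp_rot: [-3.141, 0.002, 0.067]
contact_force: [0.2, 0.4, 0.0]
grip_width: 50.5
finger_force: 0.0
```

```bash
python3 - <<'E'
from h import *
st(); x,y=fx2w(F,[[-94,30,0]])[0][:2]; print(x,y); plan(x-2,y,100,.067)
E
```

```text
71.72 [595.7   5.9  99. ] [-3.141e+00  2.000e-03  6.700e-02] F [0.2 0.4 0. ] w 50.5 0.0 q [-0.12  0.56  1.45  0.    1.14  1.38]
489.70240756408975 112.13940108131415
off [-0.839, -0.943, -0.007] rot [-0.0001, 0.0002, -0.0] steps 1
```

Emit:
send_rows --offset '[[-0.839,-0.943,-0.4],[-0.839,-0.943,-0.4],[-0.839,-0.943,-0.4],[-0.839,-0.943,-0.4],[-0.839,-0.943,-0.4]]' --delta_rot '[[0,0,0],[0,0,0],[0,0,0],[0,0,0],[0,0,0]]'

```text
time: 72.35
tool_pos: [488.5, 111.5, 146.8]
tcp_rot: [3.141, 0.001, 0.067]
contact_force: [0.4, -0.1, 0.3]
grip_width: 50.6
finger_force: 0.0
```

```bash
python3 - <<'E'
from h import *
st()
for k in("blue","red","yellow"): print(k,bar(k,z=29,fitz=False,yaw0=.067,cams=("wrist",)),bar(k,z=29,fitz=False,yaw0=.067,cams=("scene",)),np.round(bay(k),1))
im=optics.capture("wrist");cv2.imwrite("pics/w9.png",cv2.resize(im[:,:,::-1],(800,500)))
x,y=fx2w(F,[[-94,30,0]])[0][:2]; plan(x-2,y,-1,.067)
E
```

```text
72.35 [488.5 111.5 146.8] [3.141e+00 1.000e-03 6.700e-02] F [ 0.4 -0.1  0.3] w 50.6 0.0 q [ 0.07  0.34  1.66 -0.    1.14  1.58]
blue None (array([5.75582e+02, 8.95740e+01, 3.79840e+01, 7.50000e-02]), np.float64(0.861), ['scene']) [585.5  88.5]
red (array([5.89934e+02, 4.67700e+00, 3.78530e+01, 6.40000e-02]), np.float64(0.916), ['wrist']) (array([5.77576e+02, 3.96400e+00, 3.85030e+01, 7.20000e-02]), np.float64(0.821), ['scene']) [591.1   4.7]
yellow (array([5.79234e+02, 1.72166e+02, 4.30370e+01, 6.90000e-02]), np.float64(0.968), ['wrist']) (array([5.70737e+02, 1.73473e+02, 3.05080e+01, 4.00000e-02]), np.float64(0.866), ['scene']) [579.9 172.3]
off [-0.006, -0.002, 1.241] rot [0.0, -0.0, -0.0] steps 2
```

View pics/w9.png

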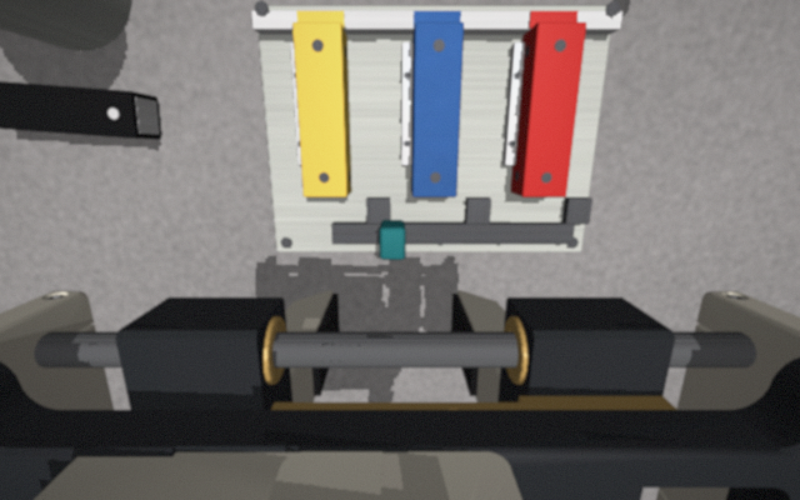

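All three bars sit square and lined up, with their near ends at y≈195, and the lock is open with the grip at (392,240). Now I'll close the lock.

Emit:
send_rows --offset '[[0,0,0.4],[0,0,0.8],[0,0,0.8],[0,0,0.8]]' --delta_rot '[[0,0,0],[0,0,0],[0,0,0],[0,0,0]]'

```text
time: 73.5
tool_pos: [489.6, 112.0, 53.4]
tcp_rot: [3.142, -0.002, 0.067]
contact_force: [-0.4, 0.1, 0.9]
grip_width: 50.8
finger_force: 0.0
```

Emit:
send_rows --offset '[[0,0,0.25],[0,0,0.43],[0,0,0.43],[0,0,0.43]]' --delta_rot '[[0,0,0],[0,0,0],[0,0,0],[0,0,0]]'

```text
time: 74.0
tool_pos: [490.0, 112.1, 2.2]
tcp_rot: [3.142, -0.003, 0.067]
contact_force: [-0.1, 0.1, -0.1]
grip_width: 50.7
finger_force: 0.0
```

Emit:
send_rows --offset '[[0,0,0],[0,0,0],[0,0,0],[0,0,0],[0,0,0],[0,0,0]]' --delta_rot '[[0,0,0],[0,0,0],[0,0,0],[0,0,0],[0,0,0],[0,0,0]]' --grip 0

```text
time: 74.75
tool_pos: [488.6, 112.1, 0.5]
tcp_rot: [-3.142, -0.0, 0.067]
contact_force: [-0.5, 2.7, 3.7]
grip_width: 19.6
finger_force: 30.0
```

Emit:
send_rows --offset '[[0,-0.05,0],[0,-0.1,0],[0,-0.16,0],[0,-0.22,0],[0,-0.28,0],[0,-0.32,0],[0,-0.34,0],[0,-0.35,0]]' --delta_rot '[[0,0,0],[0,0,0],[0,0,0],[0,0,0],[0,0,0],[0,0,0],[0,0,0],[0,0,0]]'

```text
time: 75.75
tool_pos: [485.8, 153.6, 0.5]
tcp_rot: [3.141, -0.0, 0.067]
contact_force: [0.1, -7.0, 6.2]
grip_width: 20.0
finger_force: 30.0
```

Emit:
send_rows --offset '[[0,-0.005,0],[0,-0.01,0],[0,-0.01,0]]' --delta_rot '[[0,0,0],[0,0,0],[0,0,0]]'

```text
time: 76.12
tool_pos: [485.8, 153.6, 0.5]
tcp_rot: [3.139, -0.0, 0.067]
contact_force: [0.2, -9.0, 5.8]
grip_width: 19.8
finger_force: 30.0
```

Emit:
send_rows --offset '[[0,0.006,0],[0,0.006,0],[0,0.006,0],[0,0.006,0],[0,0.006,-0.3],[0,0.006,-0.8],[0,0.006,-0.95],[0,0.006,-0.95]]' --delta_rot '[[0,0,0],[0,0,0],[0,0,0],[0,0,0],[0,0,0],[0,0,0],[0,0,0],[0,0,0]]' --grip 0.55

```text
time: 77.12
tool_pos: [486.5, 154.5, 115.6]
tcp_rot: [-3.141, -0.003, 0.067]
contact_force: [-0.5, -0.9, -1.0]
grip_width: 50.4
finger_force: 0.0
```

Emit:
send_rows --offset '[[-0.5,0,-0.5],[-0.5,0,-0.5],[-0.5,0,-0.5],[-0.5,0,-0.5]]' --delta_rot '[[0,0,0],[0,0,0],[0,0,0],[0,0,0]]'

```text
time: 77.62
tool_pos: [425.7, 150.2, 172.9]
tcp_rot: [3.141, 0.002, 0.067]
contact_force: [-0.3, 0.2, 0.7]
grip_width: 50.6
finger_force: 0.0
```

```bash
python3 - <<'E'
from h import *
st()
im=optics.capture("wrist");s=optics.capture("scene")
print(bar("black",z=17.,fitz=False,yaw0=np.pi/2,cams=("wrist","scene")))
o=np.vstack([cv2.resize(im[:230],(640,230)),cv2.resize(s[120:340,230:550],None,fx=1.65,fy=1.65)[:365,:528].copy() if 0 else cv2.resize(s[120:320,230:570],(620,365))[:, :620].copy().__class__((365,620,3),np.uint8,cv2.resize(s[120:320,230:570],(620,365)).tobytes()) if 0 else cv2.resize(s[120:320,230:560],(640,365))])
cv2.imwrite("pics/m10.png",o[:,:,::-1])
E
```

```text
77.62 [425.7 150.2 172.9] [3.141e+00 2.000e-03 6.700e-02] F [-0.3  0.2  0.7] w 50.6 0.0 q [ 0.17  0.23  1.74 -0.    1.17  1.67]
(array([570.368, 375.564,  26.412,   1.567]), np.float64(0.737), ['wrist', 'scene'])
```

View pics/m10.png

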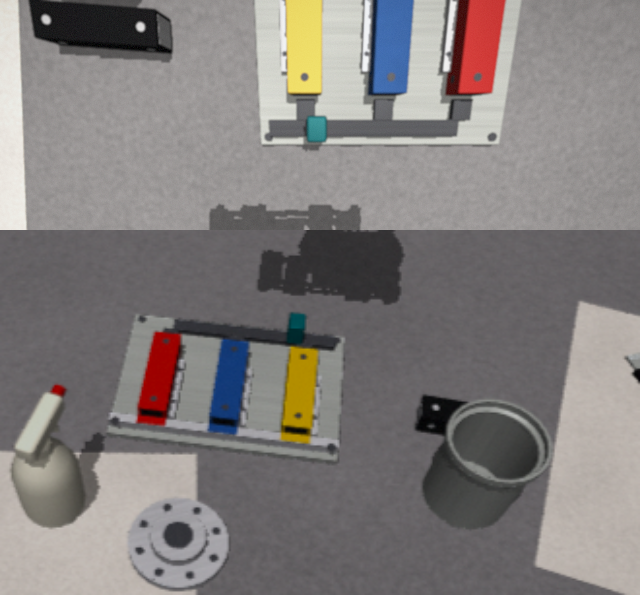

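The last view shows the bars seated, the teeth in front of every bay, and the black bar crosswise in front of the untouched canister. I'm handing in the job.

```bash
python3 -c "
from plant import ticket; print(ticket.close_job())"
```

```text
the job is handed in; nothing more can be done
None
```

I handed the job in at about 78 s. The blue, red and yellow bars are tight in their own bays, the lock grip is fully home, and the black bar lies crosswise about 30 mm in front of the canister; in the last pictures the canister, spray bottle and flange disc looked undisturbed.

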